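# Press the push nut onto the roller axle

### The job

Pick up the steel push nut, set it flange down over the upright axle and press it straight down until it lands on the white roller and holds the roller clamped 2 to 3 mm down on its wave spring. Press by feel and do not squash the spring flat, for the nut cannot be backed off. Then let go of it, and leave the bronze bushing and the ball bearing lying where they are.

Things in the scene. Friction and masses are not known exactly. Their poses are not given: they have to be found in the camera images.
- nut_mid (a point): Centre (half-way up) of the loose steel push nut: a round collar 24 mm in diameter on a flange 29 mm in diameter and 2.8 mm thick at its underside, 22 mm high in all, 50 to 95 g; z axis = bore axis, up. It stands flange down on the worktop in a row with the bronze bushing and the bearing, in any order. Grip it round the collar, pads above the flange. The flange is bored 12.6 mm.
- nut_teeth (a point): Middle of the circle of tooth tips inside that nut, 17 mm above its underside. Six spring teeth lean inwards and up; the free circle is 8.4 mm. On the full axle they slide down under a steady push of about 7 to 11 N (it differs from run to run); when the motion pauses this drag relaxes to a few N. They bite against going back up.
- axle_tip (a point): Top end of the plain steel axle, on its axis (z up), 99.5 mm above the worktop. The axle is 10 mm in diameter; its top 9 mm taper: 5 mm diameter at the very tip, 8.2 mm at 2 mm below it, 10 mm from 9 mm below it. It stands fixed in the base plate.
- base: Fixed grey base plate, 110 x 90 x 14 mm, with the axle upright in its middle; origin under its centre, x along the long side. On the axle a white grooved roller (36 mm diameter, 20 mm high) rides on a wave spring. Its top lies 33 to 45 mm below the axle tip, unknown, to be felt. The spring yields from 1 N, then 1.5 N per mm, flat at 6.5 mm: 2.5 mm down, the nut pushes 5 N harder than it slid.
- bushing: Loose flanged bronze bushing, 29 x 28 x 29 mm, a bystander; origin at the centre of its underside.
- bearing: Loose steel ball bearing ring, 38 mm in diameter, 11 mm high, a bystander; origin at the centre of its underside.
Things that resemble listed ones, but are neither listed nor needed, are in the scene too. Leave any blue, red or yellow look-alike of the part that bears nut_mid alone.

How it is judged:
By the outcome, as a careful person would: the job done as asked, in the order asked, and still so for the second after the job is handed in, with the robot touching nothing.
It also fails if it takes over 67 s, if anything falls off the work surface, if the arm or the gripper's body presses on something with over 40 N, if the wrist force passes 120 N, or if a joint passes its speed limit or range.

### The arm

A 7-joint arm with a two-finger parallel gripper is mounted at the origin on a cart in front of the work surface, level with it; the furniture and walls round the work are solid. World frame = base frame: x ahead of the robot, y to its left, z up, the work surface at z = 0. Lengths are in m, angles in rad, forces in N, time in s.
With the tool pointing down it reaches from about 0.4 to 0.875 m from the base axis. Payload 6.5 kg.
Tool frame: the origin (TCP) lies midway between the tips of the shut fingers; the grasp point (between the pads) lies 19 mm behind it; z points along the fingers, y is the direction in which the jaws open and shut (so a half turn about z gives the same grasp; the last joint's range is limited). The gripper opens to 85 mm and grips with 20 to 120 N. Pads are 22 mm wide; open, the fingers measure 114 mm over their backs; the gripper's body (76 mm by 85 mm) begins 54 mm behind the grasp point. The pads swing forward as they close: fully open they stand 13 mm farther back than shut.
Start: joints at [1.279, 0.536, -0.004, 1.538, 0.003, 1.067, -0.071], TCP at [0.146, -0.633, 0.231] pointing down, gripper open.
Joint ranges: [-2.7, 2.7], [-0.37, 2.16], [-1.27, 1.26], [0.24, 2.4], [-1.31, 4.45], [0.19, 1.91], [-2.76, 2.76]. Speed limits (rad/s): [2.39, 2.39, 3.14, 3.14, 3.14, 3.14, 3.14].

### API

Orientations are given as a unit quaternion [x, y, z, w].
In Python, from bench import get_obs, optics, workorder, finder gives the robot as it stands.
- The arm moves only by the tool play_rows, never from a script. Its argument "increments" is a list of rows, each a list of 6 numbers: the shift along the tool's x, y, z in m, then the turn, a rotation vector about the tool's x, y, z in rad. A call has 1 to 20 rows; each row is the pose to reach, as a shift and turn from the pose measured when the call began, along the tool's axes at that moment; what a row does not reach only later rows make up. A row lasts 1/12 s, in which the tool goes at most 41.7 mm and 7.16 degrees, less where a joint would pass 70% of its speed; a pose out of reach is approached as far as the arm can. A call with a gripper value outside its range is refused whole. "grip" is the opening, from -1 (shut) to 1 (fully open), set as the call begins (left out, the last holds). The fingers move at their own pace and stop on an object; "squeeze" is the grip in N (left out, the last holds). Time passes only in rows, so rows that repeat a pose let the fingers close. It gives the time, the measured TCP pose, the force and the opening at its end, in the units of the state.
- get_obs(): the state, without advancing time (a new reading comes with each control period).
- optics.read_camera(name): name is "scene" or "top" or "wrist"; returns the picture (420x560x3 uint8, red, green, blue); there is no depth.
- optics.camera_model(name): a dict with "fx", "fy", "cx", "cy" (pixels), "distortion" ([k1, k2, p1, p2, k3] as OpenCV has them; the pictures are not rectified), "world_to_cam" (4x4, takes a point from world to camera coordinates). Camera axes: x right, y up, looking along -z (the intrinsics and any distortion apply to the point x, -y, -z); pixel columns grow to the right and rows downward; lengths in m; the calibration is good to about 2 mm. A picture is of the moment at which its call begins: read the wrist's pose just before it. camera_model takes no time and is no camera call; for the wrist camera it gives the pose at the moment of the call.
- workorder.hand_in(): hands the job in, once; it reports no verdict.
Trained networks look in the newest picture that a camera, given by its name, has taken for a name from the list of things; names that differ only in an ending like _2 or _b are one class to them, and where a whole thing is asked for, a point or a joint stands for the part that bears it (a point fixed in the world has none). Each returns a list of dicts, best first, with "conf" (0 to 1); they miss things now and then, are a little off and sometimes report something else, mostly with a low value. They report only what shows in the picture. A call takes as long as a camera call. They do not tell look-alikes from the thing itself.
- finder.search_frame(camera, query): "bbox" ([left, top, right, bottom] in pixels, round what is visible of it).
- finder.regions_of(camera, query): "mask" (420x560 bool, what is visible of it) and "bbox" ([left, top, right, bottom] in pixels, round what is visible of it).
The state is a dict: "clock": time; "qpos": joint angles; "dq": joint speeds; "tau": joint torques, N m; "tool_pos": TCP position; "ee_rot": TCP orientation; "wrist_force": force on the tool from outside, world axes, zero at the start; "ft_torque": the same for the moment, N m; "finger_gap": finger opening in m.
Only numpy, scipy, OpenCV 4.12 (cv2) and the standard library are available. Lean on these libraries where they do the work, as an engineer would, in place of code of your own. Each camera call takes 0.05 s, during which the arm holds its last target.

## Working session

There is one attempt and no reset: what is moved stays moved. The work goes in short steps, Python scripts to look and compute and a tool call to move; the robot and the scene stay as the last step left them, time stands still between calls to the robot, and variables do not carry over. Pictures are saved under pics/ and viewed, and the job is handed in when it is done.

Besides the shell and the picture viewer there is one more tool, called after "Emit:" by a JSON object that holds its "name" and its "arguments", one argument or row to a line. play_rows: Moves the arm, as the interface text tells. Its arguments: {"type":"object","properties":{"increments":{"type":"array","items":{"type":"array","items":{"type":"number"}}},"grip":{"type":"number"},"squeeze":{"type":"number"}},"required":["increments"]}

```bash
ls; mkdir -p pics
cat > h.py <<'E'
import numpy as np, cv2
from bench import get_obs, optics, workorder, finder
def save(n,im): cv2.imwrite('pics/'+n,im[:,:,::-1])
def K(m): return np.array([[m['fx'],0,m['cx']],[0,m['fy'],m['cy']],[0,0,1.]])
F=np.diag([1,-1,-1.])
def ray(m,uv):
    p=cv2.undistortPoints(np.array([[uv]],float),K(m),np.array(m['distortion'],float))[0,0]
    T=np.array(m['world_to_cam']);R=T[:3,:3];c=-R.T@T[:3,3]
    d=R.T@F@np.array([p[0],p[1],1]);return c,d/np.linalg.norm(d)
def atz(m,uv,z):
    c,d=ray(m,uv);return c+d*(z-c[2])/d[2]
def proj(m,P):
    T=np.array(m['world_to_cam']);R=F@T[:3,:3];t=F@T[:3,3]
    return cv2.projectPoints(np.array(P,float).reshape(-1,1,3),cv2.Rodrigues(R)[0],t,K(m),np.array(m['distortion'],float))[0][:,0]
E
python3 - <<'E'
from h import *
print(get_obs())
for c in ['scene','top','wrist']:
    im=optics.read_camera(c); save(c+'0.png',im); m=optics.camera_model(c); T=np.array(m['world_to_cam']); print(c,m['fx'],m['distortion'],-T[:3,:3].T@T[:3,3])
E
```

```text
pics
{'clock': 0.0, 'qpos': array([ 1.2787711 ,  0.53719169, -0.00447381,  1.53889822,  0.00261055,
        1.06726036, -0.07123278]), 'dq': array([ 0.00060016,  0.00087788, -0.00013543, -0.0012148 ,  0.00015286,
        0.00016547,  0.00096914]), 'tau': array([-4.11756519e-04, -5.83410001e+01,  1.04810648e+00, -2.59098655e+01,
        1.21570216e-02,  9.64291685e-03,  2.44806125e-05]), 'tool_pos': array([ 0.14539905, -0.63287482,  0.23038642]), 'ee_rot': array([ 9.93627558e-01,  1.12709845e-01, -1.57940860e-04, -8.61534515e-04]), 'wrist_force': array([ 0.15449277, -0.24074614,  0.21387603]), 'ft_torque': array([ 0.03265145,  0.0372788 , -0.0154339 ]), 'finger_gap': 0.08538449676832395}
scene 414.41328806000405 [-0.05866086  0.          0.          0.          0.        ] [-0.0069218  -0.3015472   0.69971468]
top 392.5267027088152 [0.01620648 0.         0.         0.         0.        ] [ 0.33019044 -0.04469849  0.91166809]
wrist 297.85055418147505 [-0.04286238  0.          0.          0.          0.        ] [ 0.21810238 -0.61701838  0.37304825]
```

View pics/scene0.png

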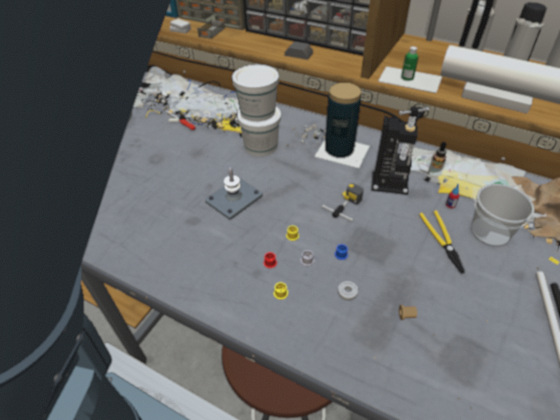

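View pics/top0.png

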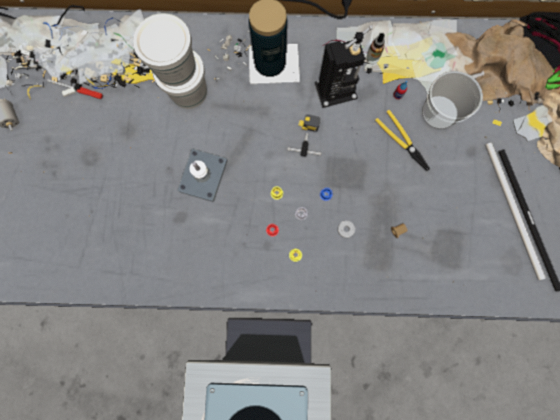

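View pics/wrist0.png

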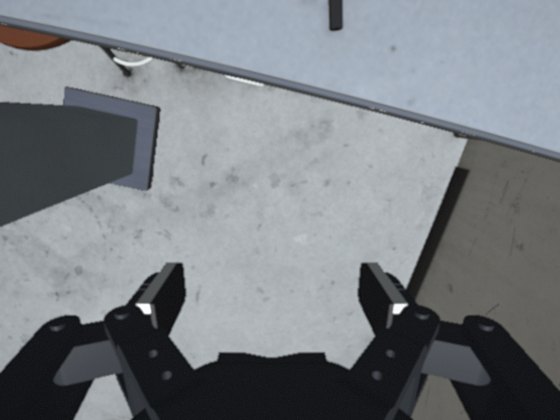

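The steel-coloured nut is at scene (307,257) and top (302,213). The look-alikes in scene are yellow (293,232), yellow (281,290), red (270,260) and blue (342,251). The bearing is at scene (348,290), the bushing at (407,312), and the base with axle at (232,185).

Run:
```python
from h import *
ms={c:optics.camera_model(c) for c in('scene','top')}
ims={}
for c in('scene','top'):
    ims[c]=optics.read_camera(c); m=ms[c]
    for q in('nut_mid','axle_tip','base','bushing','bearing'):
        z={'nut_mid':.011,'axle_tip':.07,'base':.014,'bushing':.014,'bearing':.0055}[q]
        r=finder.regions_of(c,q)
        for d in r[:6]:
            b=d['bbox'];uv=((b[0]+b[2])/2,(b[1]+b[3])/2)
            print(c,q,round(d['conf'],2),np.round(b,1),np.round(atz(m,uv,z),4))
    r=finder.search_frame(c,'axle_tip'); print(r[:3])
a=cv2.resize(ims['scene'][220:310,230:350],None,fx=5,fy=5,interpolation=2)
save('nutcrop.png',a)
b=cv2.resize(ims['scene'][155:225,190:280],None,fx=6,fy=6,interpolation=2);save('axs.png',b)
b=cv2.resize(ims['top'][140:210,170:240],None,fx=8,fy=8,interpolation=2);save('axt.png',b)
print(get_obs()['clock'])
```

```text
scene nut_mid 0.63 [284.2 225.  300.6 240. ] [ 0.5352 -0.0299  0.011 ]
scene nut_mid 0.63 [275.  282.2 288.6 298.2] [ 0.3912 -0.0797  0.011 ]
scene nut_mid 0.57 [265.4 251.4 280.2 271.3] [ 0.4453 -0.0298  0.011 ]
scene nut_mid 0.53 [331.8 247.1 348.5 260.4] [ 0.528  -0.1466  0.011 ]
scene nut_mid 0.53 [230.6 165.4 233.5 182.2] [0.6427 0.1975 0.011 ]
scene nut_mid 0.47 [302.5 250.2 312.4 266. ] [ 0.486  -0.0902  0.011 ]
scene axle_tip 0.64 [231.1 168.  235.  180.6] [0.5866 0.1517 0.07  ]
scene base 0.69 [204.7 178.9 264.5 220.1] [0.5632 0.1388 0.014 ]
scene bushing 0.71 [205.9 175.2 264.  219.8] [0.5694 0.1417 0.014 ]
scene bushing 0.58 [396.3 304.8 417.6 321.9] [ 0.4509 -0.313   0.014 ]
scene bearing 0.56 [335.8 282.1 357.7 301.2] [ 0.45   -0.1933  0.0055]
[{'bbox': [232.0, 167.4, 235.1, 182.6], 'conf': 0.55}, {'bbox': [299.8, 246.8, 314.8, 263.3], 'conf': 0.51}]
top nut_mid 0.57 [318.2 189.6 334.2 202.6] [ 0.5273 -0.146   0.011 ]
top nut_mid 0.47 [295.6 208.4 308.1 221.6] [ 0.4808 -0.0897  0.011 ]
top axle_tip 0.43 [187.9 162.7 198.2 170.6] [0.5732 0.1571 0.07  ]
top base 0.73 [177.7 148.3 227.  199.9] [0.5718 0.1473 0.014 ]
top bushing 0.44 [392.  226.5 408.9 238. ] [ 0.4466 -0.3159  0.014 ]
top bearing 0.71 [340.1 221.7 354.2 235.5] [ 0.4527 -0.1956  0.0055]
top bearing 0.7 [176.  150.6 226.4 201.3] [0.5694 0.1516 0.0055]
[{'bbox': [189.8, 161.6, 199.8, 170.3], 'conf': 0.36}]
0.85
```

View pics/nutcrop.png

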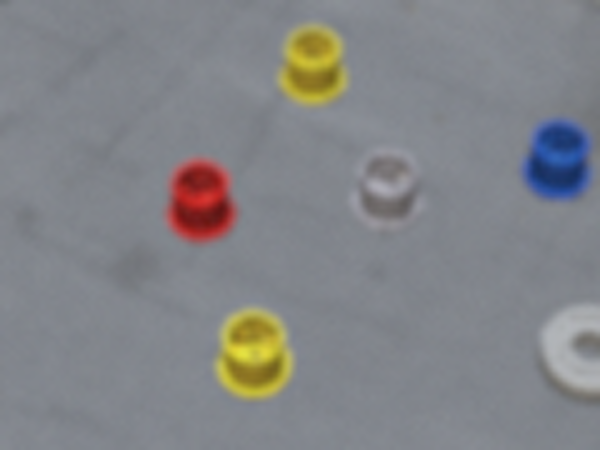

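View pics/axs.png

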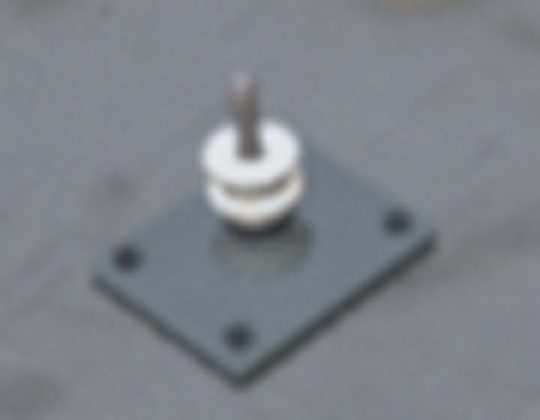

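View pics/axt.png

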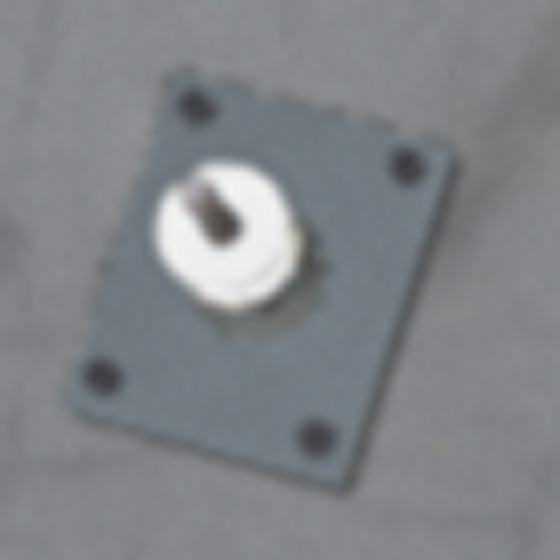

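The grey one in the crop at scene (307,257) is the only steel-coloured nut with a collar and flange. Its row-mates are the bearing and the bushing, so I choose it. Next I triangulate the axle tip and the nut.

```bash
cat >> h.py <<'E'
def tri(obs):
    A=np.zeros((3,3));b=np.zeros(3)
    L=[ray(m,uv) for m,uv in obs]
    for c,d in L:
        P=np.eye(3)-np.outer(d,d);A+=P;b+=P@c
    x=np.linalg.solve(A,b)
    return x,[np.linalg.norm((np.eye(3)-np.outer(d,d))@(x-c)) for c,d in L]
from scipy.spatial.transform import Rotation as Ro
def inc(target,yaw=None):
    o=get_obs();R=Ro.from_quat(o['ee_rot']);p=R.inv().apply(np.array(target)-o['tool_pos'])
    rv=None
    if yaw is not None:
        x=np.array([np.cos(yaw),np.sin(yaw),0]);z=np.array([0,0,-1.]);y=np.cross(z,x)
        rv=(R.inv()*Ro.from_matrix(np.c_[x,y,z])).as_rotvec()
    print('shift',np.round(p,4),'rot',None if rv is None else np.round(rv,4))
E
python3 - <<'E'
from h import *
s=optics.camera_model('scene');t=optics.camera_model('top')
print('tip',tri([(s,(230.5,168.2)),(t,(194.7,163.3))]))
print(atz(s,(230.5,168),.0995),atz(t,(194.7,163.3),.0995))
print('axle at roller top', )
for z in (.055,.06,.065): print(z,atz(s,(190+250/6,155+152/6),z),atz(t,(170+224/8,140+232/8),z))
# base corner holes top
hs=[(170+u/8,140+v/8) for u,v in((196,106),(406,167),(102,377),(318,440))]
print('base',np.mean([atz(t,h,.014) for h in hs],0))
hs=[(190+u/6,155+v/6) for u,v in((127,258),(398,220))]
print('base s',np.mean([atz(s,h,.014) for h in hs],0))
inc((.483,-.089,.2),np.radians(80))
E
```

```text
tip (array([0.57209821, 0.14622207, 0.10117215]), [np.float64(0.0005149294219102826), np.float64(0.0005149294219102197)])
[0.57462016 0.14744485 0.0995    ] [0.57228524 0.14702692 0.0995    ]
axle at roller top
0.055 [0.58084646 0.15358817 0.055     ] [0.57238358 0.14916559 0.055     ]
0.06 [0.5762881  0.15005843 0.06      ] [0.57097    0.14803409 0.06      ]
0.065 [0.57172974 0.14652869 0.065     ] [0.56955642 0.14690259 0.065     ]
base [0.57220092 0.14827879 0.014     ]
base s [0.576167   0.14910254 0.014     ]
shift [ 0.4508 -0.4551  0.0313] rot [ 0.0000e+00  1.0000e-04 -1.1704e+00]
```

Emit:
{"name": "play_rows", "arguments": {
  "increments": [
    [0.025, -0.025, 0.002, 0, 0, -0.065],
    [0.05, -0.05, 0.004, 0, 0, -0.13],
    [0.075, -0.076, 0.006, 0, 0, -0.195],
    [0.1, -0.101, 0.008, 0, 0, -0.26],
    [0.125, -0.126, 0.01, 0, 0, -0.325],
    [0.15, -0.152, 0.012, 0, 0, -0.39],
    [0.175, -0.177, 0.014, 0, 0, -0.455],
    [0.2, -0.202, 0.016, 0, 0, -0.52],
    [0.225, -0.228, 0.018, 0, 0, -0.585],
    [0.25, -0.253, 0.02, 0, 0, -0.65],
    [0.275, -0.278, 0.022, 0, 0, -0.715],
    [0.3, -0.303, 0.024, 0, 0, -0.78],
    [0.325, -0.329, 0.026, 0, 0, -0.845],
    [0.35, -0.354, 0.028, 0, 0, -0.91],
    [0.375, -0.379, 0.03, 0, 0, -0.975],
    [0.4, -0.404, 0.03, 0, 0, -1.04],
    [0.425, -0.43, 0.03, 0, 0, -1.105],
    [0.451, -0.455, 0.031, 0, 0, -1.17],
    [0.451, -0.455, 0.031, 0, 0, -1.17],
    [0.451, -0.455, 0.031, 0, 0, -1.17]
  ],
  "grip": 0.1
}}

```text
clock: 2.52
tool_pos: [0.4841, -0.087, 0.2004]
ee_rot: [0.765, 0.644, 0.001, -0.0]
wrist_force: [0.2, -0.4, -0.4]
finger_gap: 0.0472
```

Run:
```python
from h import *
o=get_obs();print(o['clock'],o['tool_pos'],o['ee_rot'],o['finger_gap'],o['wrist_force'])
m=optics.camera_model('wrist');im=optics.read_camera('wrist');save('w1.png',im)
for d in finder.regions_of('wrist','nut_mid')[:6]:
    b=d['bbox'];print(round(d['conf'],2),np.round(b),atz(m,((b[0]+b[2])/2,(b[1]+b[3])/2),.011))
```

```text
2.5167 [ 0.48412482 -0.0870171   0.20044037] [ 7.64904300e-01  6.44143705e-01  5.42049992e-04 -7.13826151e-05] 0.047197637740098705 [ 0.1755088  -0.44830628 -0.44881234]
0.93 [294. 114. 321. 144.] [ 0.5336175  -0.03011112  0.011     ]
0.8 [216. 122. 242. 148.] [ 0.44858189 -0.02177984  0.011     ]
0.75 [262. 174. 287. 200.] [ 0.48778736 -0.08723716  0.011     ]
0.69 [175. 179. 200. 205.] [ 0.38838045 -0.07551143  0.011     ]
0.57 [308. 215. 336. 240.] [ 0.53564275 -0.14537751  0.011     ]
```

View pics/w1.png

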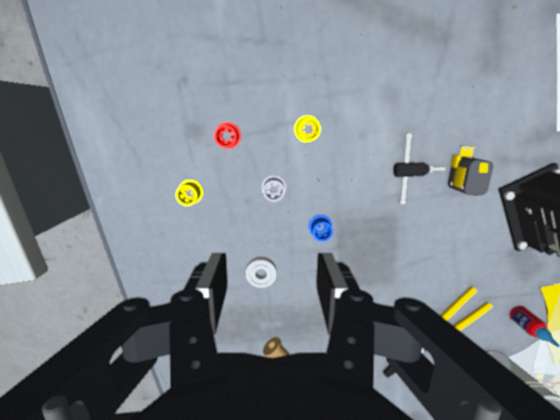

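The wrist view shows the steel nut at (274,188), with red (228,135), yellow (307,128), yellow (189,193), blue (321,228), the bearing (261,272) and the bushing (275,347). I descend and look again.

Emit:
{"name": "play_rows", "arguments": {
  "increments": [
    [-0.001, 0.001, 0.025, 0, 0, 0],
    [-0.002, 0.001, 0.05, 0, 0, 0],
    [-0.002, 0.001, 0.075, 0, 0, 0],
    [-0.002, 0.001, 0.1, 0, 0, 0],
    [-0.002, 0.001, 0.12, 0, 0, 0],
    [-0.002, 0.001, 0.12, 0, 0, 0],
    [-0.002, 0.001, 0.12, 0, 0, 0]
  ]
}}

```text
clock: 3.2
tool_pos: [0.482, -0.0936, 0.0798]
ee_rot: [0.767, 0.641, -0.002, -0.001]
wrist_force: [0.9, -0.3, 0.6]
finger_gap: 0.047
```

Run:
```python
from h import *
o=get_obs();print(o['clock'],o['tool_pos'],o['ee_rot'],o['finger_gap'],o['wrist_force'])
m=optics.camera_model('wrist');im=optics.read_camera('wrist')
for d in finder.regions_of('wrist','nut_mid')[:6]:
    b=d['bbox'];print(round(d['conf'],2),np.round(b),atz(m,((b[0]+b[2])/2,(b[1]+b[3])/2),.011))
p=proj(m,[o['tool_pos'],(.485,-.089,.022),(.485,-.089,0)]);print(p)
save('w2.png',im)
```

```text
3.2 [ 0.48202169 -0.09356097  0.07980426] [ 7.67370875e-01  6.41201429e-01 -1.51854317e-03 -6.01179966e-04] 0.047009535271610746 [ 0.92124349 -0.26734066  0.57003287]
0.88 [125. 205. 167. 242.] [ 0.38828581 -0.07766906  0.011     ]
0.83 [258. 195. 295. 236.] [ 0.48663828 -0.08888014  0.011     ]
0.79 [308. 102. 351. 146.] [ 0.53353849 -0.03031833  0.011     ]
0.67 [335. 249. 366. 288.] [ 0.5368884  -0.14263502  0.011     ]
[[271.18263099 265.3547328 ]
 [274.46519263 220.79490578]
 [274.27225036 211.57954988]]
```

View pics/w2.png

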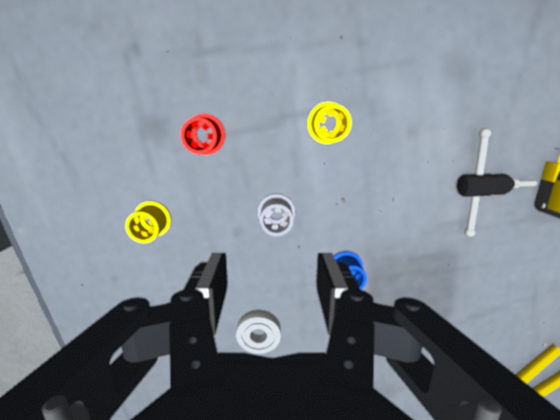

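Run:
```python
from h import *
o=get_obs();print(o['tool_pos'],o['dq'])
inc((.4865,-.0888,.03),np.radians(80))
```

```text
[ 0.48380722 -0.09315948  0.08133861] [-0.00159801 -0.01178664 -0.0094467  -0.00640226  0.00430041 -0.00421083
 -0.0003456 ]
shift [0.0048 0.0018 0.0513] rot [ 0.001   0.0012 -0.0034]
```

Emit:
{"name": "play_rows", "arguments": {
  "increments": [
    [0.002, 0.001, 0.01, 0, 0, 0],
    [0.004, 0.002, 0.02, 0, 0, 0],
    [0.005, 0.002, 0.03, 0, 0, 0],
    [0.005, 0.002, 0.035, 0, 0, 0],
    [0.005, 0.002, 0.036, 0, 0, 0],
    [0.005, 0.002, 0.036, 0, 0, 0],
    [0.005, 0.002, 0.036, 0, 0, 0],
    [0.005, 0.002, 0.036, 0, 0, 0],
    [0.005, 0.002, 0.036, 0, 0, 0]
  ]
}}

```text
clock: 4.05
tool_pos: [0.487, -0.0888, 0.0457]
ee_rot: [0.767, 0.641, 0.0, 0.001]
wrist_force: [-0.6, -0.2, -0.1]
finger_gap: 0.0473
```

Run:
```python
from h import *
o=get_obs();print(o['clock'],o['tool_pos'],o['ee_rot'],o['finger_gap'],o['wrist_force'])
m=optics.camera_model('wrist');im=optics.read_camera('wrist')
for d in finder.regions_of('wrist','nut_mid')[:6]:
    b=d['bbox'];print(round(d['conf'],2),np.round(b),atz(m,((b[0]+b[2])/2,(b[1]+b[3])/2),.011))
p=proj(m,[o['tool_pos'],(.4865,-.0888,.022),(.4865,-.0888,0)]);print(p)
save('w3.png',im);print(get_obs()['tool_pos'])
```

```text
4.05 [ 0.48700293 -0.08875653  0.04565262] [7.67184710e-01 6.41425367e-01 8.29898427e-05 1.05491591e-03] 0.047269667940541375 [-0.62601408 -0.16415801 -0.11952308]
0.95 [247. 212. 291. 266.] [ 0.4856651  -0.08782175  0.011     ]
0.94 [157. 120. 212. 169.] [ 0.44765497 -0.02047488  0.011     ]
0.86 [ 96. 224. 147. 271.] [ 0.38963213 -0.07681281  0.011     ]
0.62 [305. 109. 358. 160.] [ 0.53306564 -0.03015392  0.011     ]
0.52 [358. 281. 369. 292.] [ 0.54280976 -0.13381105  0.011     ]
[[271.21765097 265.3268714 ]
 [270.37486832 247.22991284]
 [270.42989589 233.85629002]]
[ 0.48690487 -0.08876218  0.0456223 ]
```

View pics/w3.png

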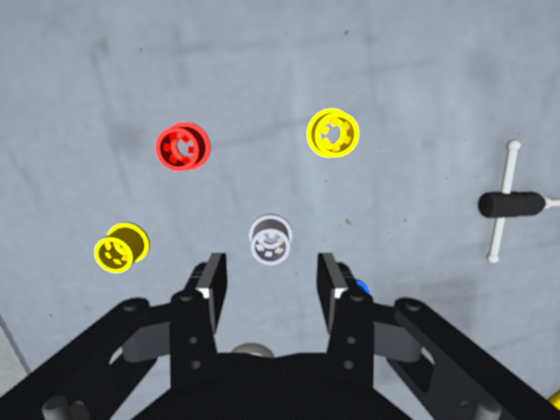

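The nut at (270,240) matches the predicted position (270,240). I descend straight down.

Emit:
{"name": "play_rows", "arguments": {
  "increments": [
    [0, 0, 0.01, 0, 0, 0],
    [0, 0, 0.02, 0, 0, 0],
    [0, 0, 0.03, 0, 0, 0],
    [0, 0, 0.037, 0, 0, 0],
    [0, 0, 0.039, 0, 0, 0],
    [0, 0, 0.04, 0, 0, 0],
    [0, 0, 0.04, 0, 0, 0],
    [0, 0, 0.04, 0, 0, 0],
    [0, 0, 0.04, 0, 0, 0]
  ]
}}

```text
clock: 4.9
tool_pos: [0.4873, -0.0889, 0.006]
ee_rot: [0.767, 0.641, 0.0, 0.001]
wrist_force: [-0.2, -0.0, 0.1]
finger_gap: 0.047
```

Run:
```python
from h import *
o=get_obs();print(o['clock'],o['tool_pos'],o['ee_rot'],o['wrist_force'])
save('w4.png',optics.read_camera('wrist'))
```

```text
4.9 [ 0.48732044 -0.08885302  0.00596019] [7.67177762e-01 6.41433194e-01 2.84898697e-04 1.28761420e-03] [-0.20356886 -0.02246124  0.10572607]
```

View pics/w4.png

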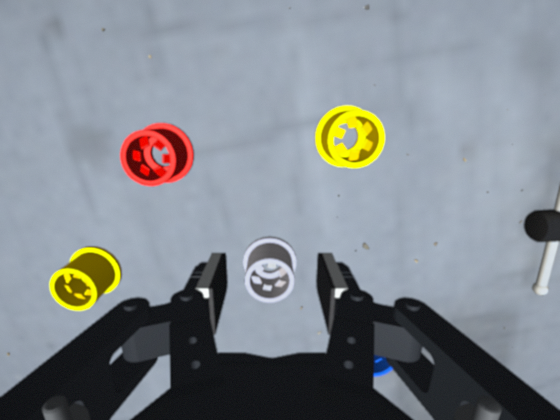

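Emit:
{"name": "play_rows", "arguments": {
  "increments": [
    [0, 0, 0, 0, 0, 0],
    [0, 0, 0, 0, 0, 0],
    [0, 0, 0, 0, 0, 0],
    [0, 0, 0, 0, 0, 0],
    [0, 0, 0, 0, 0, 0],
    [0, 0, 0, 0, 0, 0],
    [0, 0, 0, 0, 0, 0],
    [0, 0, 0, 0, 0, 0]
  ],
  "grip": -1,
  "squeeze": 80
}}

```text
clock: 5.62
tool_pos: [0.4875, -0.089, 0.0066]
ee_rot: [0.767, 0.641, 0.0, 0.002]
wrist_force: [-1.1, 0.9, 6.7]
finger_gap: 0.0203
```

Run:
```python
from h import *
o=get_obs();print(o['clock'],o['tool_pos'],o['ee_rot'],o['wrist_force'],o['finger_gap'])
save('w5.png',optics.read_camera('wrist'))
inc((.5,-.05,.16),None)
```

```text
5.6167 [ 0.48750324 -0.08899922  0.00663482] [7.67252395e-01 6.41343200e-01 3.12549875e-04 1.60173118e-03] [-1.05467247  0.89014844  6.6754564 ] 0.020282434454933756
shift [ 0.0403  0.0058 -0.1534] rot None
```

View pics/w5.png

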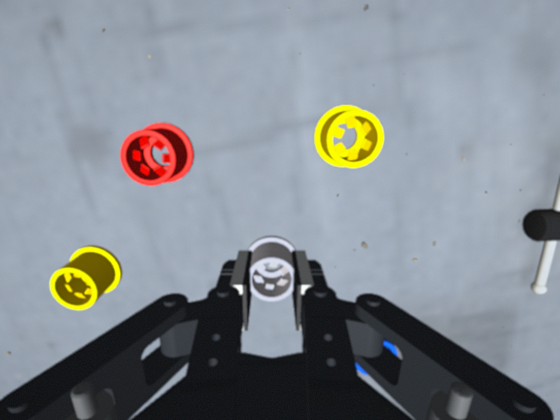

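Emit:
{"name": "play_rows", "arguments": {
  "increments": [
    [0, 0, -0.003, 0, 0, 0],
    [0, 0, -0.01, 0, 0, 0],
    [0, 0, -0.025, 0, 0, 0],
    [0.01, 0.001, -0.05, 0, 0, 0],
    [0.02, 0.002, -0.075, 0, 0, 0],
    [0.03, 0.003, -0.1, 0, 0, 0],
    [0.035, 0.005, -0.125, 0, 0, 0],
    [0.04, 0.006, -0.143, 0, 0, 0],
    [0.04, 0.006, -0.153, 0, 0, 0],
    [0.04, 0.006, -0.153, 0, 0, 0],
    [0.04, 0.006, -0.153, 0, 0, 0]
  ]
}}

```text
clock: 6.58
tool_pos: [0.4998, -0.051, 0.1594]
ee_rot: [0.767, 0.641, 0.0, 0.002]
wrist_force: [-0.4, -0.4, -1.0]
finger_gap: 0.0206
```

Run:
```python
from h import *
o=get_obs();print(o['clock'],o['tool_pos'],o['ee_rot'],o['wrist_force'],o['finger_gap'])
im=optics.read_camera('wrist')
save('w6.png',cv2.resize(im[210:350,190:350],None,fx=5,fy=4.2,interpolation=2))
m=optics.camera_model('wrist');s=optics.camera_model('scene')
for d in finder.regions_of('wrist','nut_mid')[:1]: print(d['conf'],d['bbox'])
im=optics.read_camera('scene');save('s6.png',im)
o=get_obs();R=Ro.from_quat(o['ee_rot'])
for h in(-.006,.005,.016): P=o['tool_pos']+R.apply([0,0,-h]);print(h,proj(m,[P]),proj(s,[P]))
```

```text
6.5833 [ 0.49979673 -0.05095748  0.15942765] [7.67438387e-01 6.41120199e-01 1.49999671e-04 1.78642558e-03] [-0.41133924 -0.4429615  -1.02276372] 0.02063490326843191
0.93 [197.2, 161.1, 226.8, 190.6]
-0.006 [[270.74560423 259.61914612]] [[293.92479895 199.77143097]]
0.005 [[270.72057    269.20547539]] [[293.95520999 195.5603757 ]]
0.016 [[270.69196094 280.18367486]] [[293.98610681 191.26381446]]
```

View pics/w6.png

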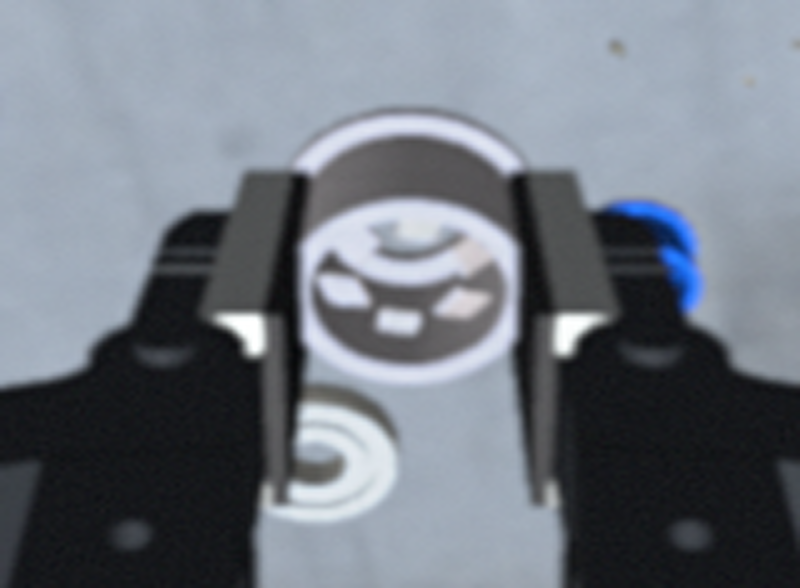

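View pics/s6.png

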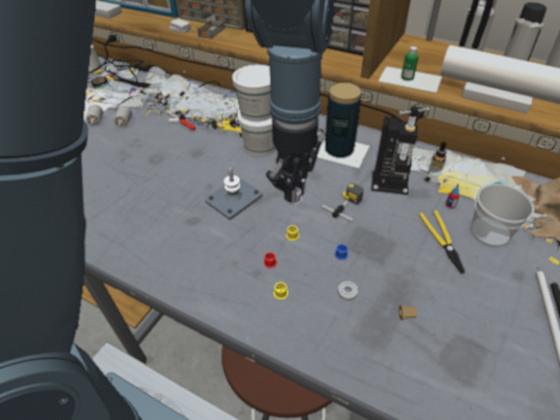

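The nut is held upright, with the collar top at wrist px (272,279), where the TCP model predicts (271,280). I move beside the axle to locate it with the same camera.

Run:
```python
from h import *
inc((.568,.118,.15),np.radians(80))
```

```text
shift [0.1784 0.0379 0.0079] rot [ 0.0003  0.0019 -0.0044]
```

Emit:
{"name": "play_rows", "arguments": {
  "increments": [
    [0.015, 0.003, 0, 0, 0.002, -0.004],
    [0.035, 0.007, 0, 0, 0.002, -0.004],
    [0.055, 0.012, 0, 0, 0.002, -0.004],
    [0.075, 0.016, 0, 0, 0.002, -0.004],
    [0.095, 0.02, 0, 0, 0.002, -0.004],
    [0.115, 0.025, 0, 0, 0.002, -0.004],
    [0.135, 0.03, 0.002, 0, 0.002, -0.004],
    [0.155, 0.034, 0.004, 0, 0.002, -0.004],
    [0.17, 0.037, 0.006, 0, 0.002, -0.004],
    [0.178, 0.038, 0.008, 0, 0.002, -0.004],
    [0.178, 0.038, 0.008, 0, 0.002, -0.004],
    [0.178, 0.038, 0.008, 0, 0.002, -0.004],
    [0.178, 0.038, 0.008, 0, 0.002, -0.004]
  ]
}}

```text
clock: 7.82
tool_pos: [0.5676, 0.1159, 0.1494]
ee_rot: [0.767, 0.642, -0.001, 0.0]
wrist_force: [-0.0, -0.2, -0.4]
finger_gap: 0.0206
```

Run:
```python
from h import *
im=optics.read_camera('wrist')
o=get_obs();print(o['clock'],o['tool_pos'],o['ee_rot'],o['wrist_force'],o['finger_gap'],o['dq'].max())
m=optics.camera_model('wrist');im=optics.read_camera('wrist');save('w7.png',im)
print(finder.search_frame('wrist','axle_tip')[:2])
for z in(.0995,.06,.014): print(proj(m,[(.573,.1475,z)]))
save('w7c.png',cv2.resize(im[120:320,170:370],None,fx=3,fy=3,interpolation=2))
```

```text
7.8667 [0.56771444 0.11582558 0.14961558] [ 7.66714929e-01  6.41987404e-01 -5.54245948e-04  2.89129678e-04] [ 0.06094054 -0.68433345 -0.92430393] 0.020290207664286363 0.0029192690072536234
[{'bbox': [262.6, 166.9, 277.1, 187.2], 'conf': 0.62}]
[[270.69019149 185.72928708]]
[[270.82338677 174.97299563]]
[[270.93288337 166.13748962]]
```

View pics/w7.png

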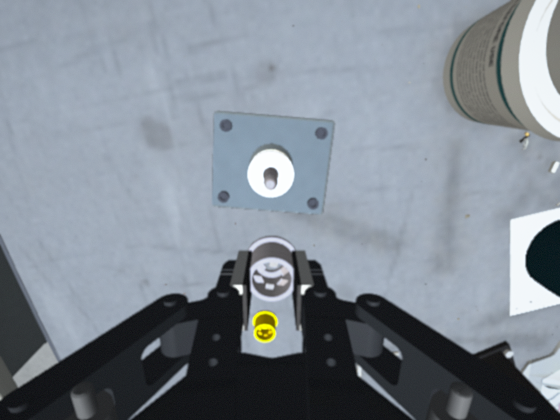

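View pics/w7c.png

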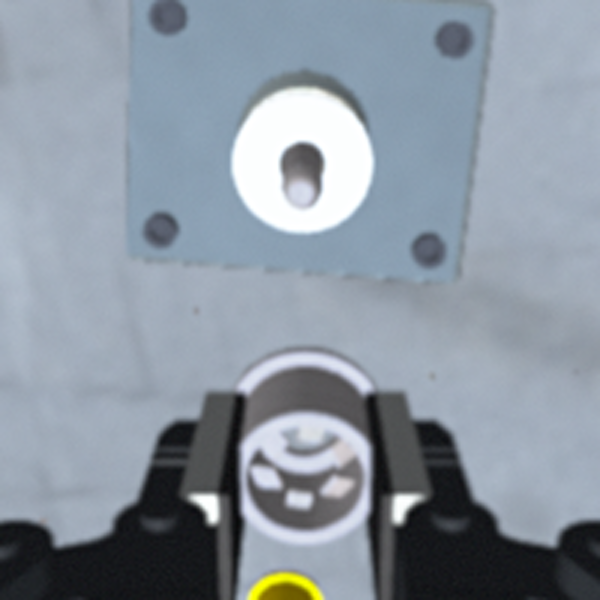

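The axle tip is at wrist (270.7,184.3), against a predicted (270.7,185.7). The refined axle position is about (0.5725,0.148).

Run:
```python
from h import *
m=optics.camera_model('wrist');print(atz(m,(270.7,184.3),.0995),atz(m,(269.7,184.3),.0995))
inc((.5725,.148,.118),np.radians(80))
```

```text
[0.57341868 0.14877758 0.0995    ] [0.57276925 0.14889337 0.0995    ]
shift [ 0.0321 -0.0011  0.0319] rot [ 0.0003  0.0007 -0.0019]
```

Emit:
{"name": "play_rows", "arguments": {
  "increments": [
    [0.01, 0, 0, 0, 0, 0],
    [0.02, 0, 0, 0, 0, -0.001],
    [0.03, -0.001, 0.003, 0, 0.001, -0.002],
    [0.033, -0.001, 0.01, 0, 0.001, -0.002],
    [0.033, -0.001, 0.018, 0, 0.001, -0.002],
    [0.033, -0.001, 0.026, 0, 0.001, -0.002],
    [0.033, -0.001, 0.03, 0, 0.001, -0.002],
    [0.033, -0.001, 0.032, 0, 0.001, -0.002],
    [0.033, -0.001, 0.032, 0, 0.001, -0.002],
    [0.033, -0.001, 0.032, 0, 0.001, -0.002],
    [0.033, -0.001, 0.032, 0, 0.001, -0.002]
  ]
}}

```text
clock: 8.88
tool_pos: [0.5731, 0.1487, 0.1182]
ee_rot: [0.766, 0.643, 0.0, 0.0]
wrist_force: [-0.6, -0.5, -1.0]
finger_gap: 0.0205
```

Run:
```python
from h import *
im=optics.read_camera('wrist')
o=get_obs();print(o['clock'],o['tool_pos'],o['ee_rot'],o['wrist_force'],o['finger_gap'],o['dq'].max())
m=optics.camera_model('wrist')
s=optics.camera_model('scene');im2=optics.read_camera('scene')
for z in(.0995,.06,.014): print(proj(m,[(.5725,.1485,z)]),proj(s,[(.5725,.1485,z)]))
save('w8c.png',cv2.resize(im[200:320,190:350],None,fx=5,fy=5,interpolation=2))
save('s8c.png',cv2.resize(im2[120:240,180:300],None,fx=5,fy=5,interpolation=2))
```

```text
8.9333 [0.5730912  0.14877943 0.11832687] [7.66120268e-01 6.42696980e-01 5.37389334e-04 1.97131165e-04] [ 0.05832343 -0.53709584 -0.63405014] 0.02066367414847376 0.001376156190813496
[[270.26824571 251.01494964]] [[229.59723164 168.40213754]]
[[270.41996694 227.79520192]] [[231.34772208 181.49708224]]
[[270.54104888 209.3147482 ]] [[233.26937625 195.82314752]]
```

View pics/w8c.png

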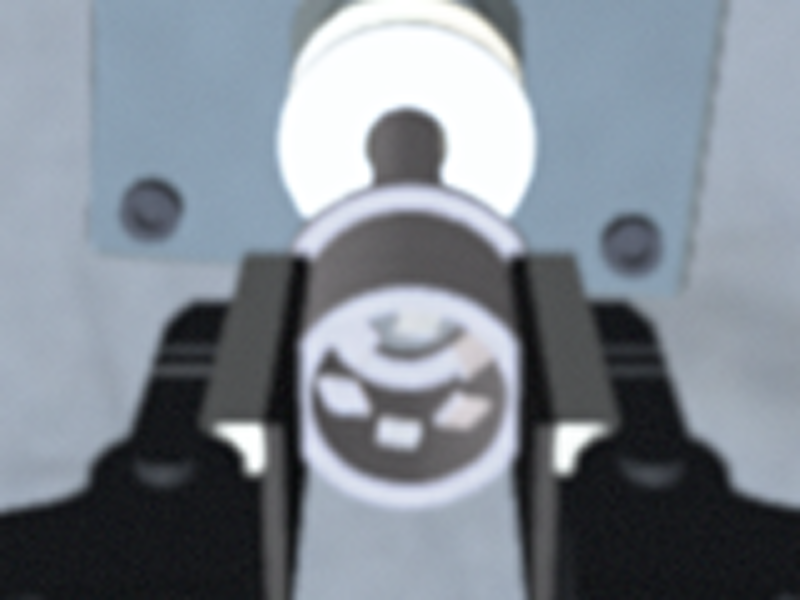

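View pics/s8c.png

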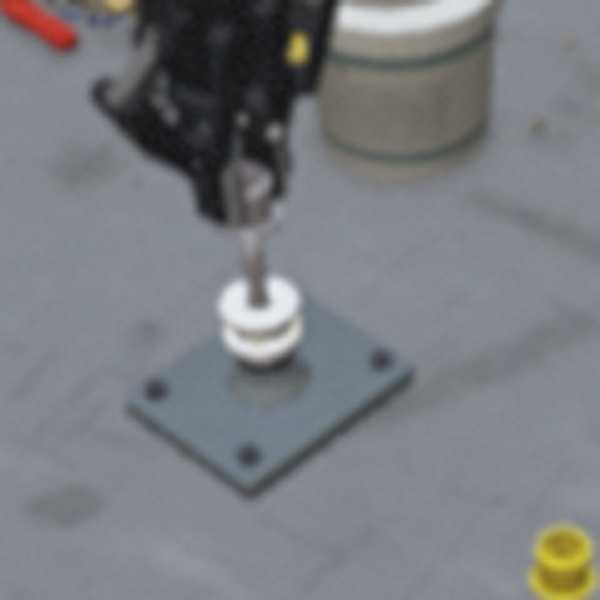

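Emit:
{"name": "play_rows", "arguments": {
  "increments": [
    [0, -0.0005, 0.002, 0, 0, 0],
    [0, -0.0005, 0.005, 0, 0, 0],
    [0, -0.0005, 0.008, 0, 0, 0],
    [0, -0.0005, 0.011, 0, 0, 0],
    [0, -0.0005, 0.014, 0, 0, 0],
    [0, -0.0005, 0.017, 0, 0, 0],
    [0, -0.0005, 0.02, 0, 0, 0],
    [0, -0.0005, 0.023, 0, 0, 0],
    [0, -0.0005, 0.024, 0, 0, 0],
    [0, -0.0005, 0.024, 0, 0, 0],
    [0, -0.0005, 0.024, 0, 0, 0]
  ]
}}

```text
clock: 9.9
tool_pos: [0.5726, 0.1489, 0.0943]
ee_rot: [0.766, 0.643, 0.001, 0.0]
wrist_force: [-0.7, -0.6, -0.1]
finger_gap: 0.0205
```

Run:
```python
from h import *
im=optics.read_camera('wrist')
o=get_obs();print(o['clock'],o['tool_pos'],o['ee_rot'],o['wrist_force'],o['ft_torque'],o['dq'].max())
im2=optics.read_camera('scene')
save('w9c.png',cv2.resize(im[200:320,190:350],None,fx=5,fy=5,interpolation=2))
inc((.5726,.1488,.085),np.radians(80))
```

```text
9.95 [0.57271099 0.14897791 0.09442332] [7.66102425e-01 6.42718129e-01 6.60885701e-04 2.09061073e-04] [ 0.06085805  0.20722789 -1.20795714] [-0.02109153  0.02356174  0.02948987] 0.0019367460688081435
shift [-0.0002 -0.0001  0.0095] rot [ 0.0013 -0.0007 -0.0002]
```

View pics/w9c.png

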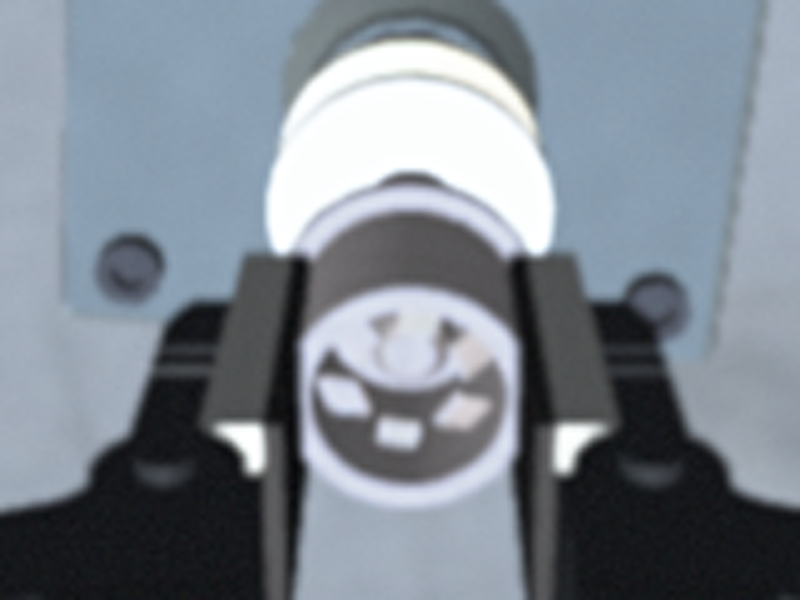

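The tip shows inside the bore at crop (408,352), centred under the teeth. I keep lowering gently.

Emit:
{"name": "play_rows", "arguments": {
  "increments": [
    [0, 0, 0.0015, 0, 0, 0],
    [0, 0, 0.003, 0, 0, 0],
    [0, 0, 0.0045, 0, 0, 0],
    [0, 0, 0.006, 0, 0, 0],
    [0, 0, 0.0075, 0, 0, 0],
    [0, 0, 0.009, 0, 0, 0]
  ]
}}

```text
clock: 10.5
tool_pos: [0.5728, 0.1488, 0.0853]
ee_rot: [0.766, 0.643, 0.001, 0.0]
wrist_force: [-0.3, -1.8, 1.4]
finger_gap: 0.0205
```

Emit:
{"name": "play_rows", "arguments": {
  "increments": [
    [0, 0, 0.001, 0, 0, 0],
    [0, 0, 0.002, 0, 0, 0],
    [0, 0, 0.003, 0, 0, 0]
  ]
}}

```text
clock: 10.75
tool_pos: [0.573, 0.1486, 0.0825]
ee_rot: [0.766, 0.643, 0.001, 0.001]
wrist_force: [-1.5, -0.7, 4.5]
finger_gap: 0.0206
```

Emit:
{"name": "play_rows", "arguments": {
  "increments": [
    [0, 0, 0.001, 0, 0, 0],
    [0, 0, 0.002, 0, 0, 0],
    [0, 0, 0.003, 0, 0, 0]
  ]
}}

```text
clock: 11.0
tool_pos: [0.5733, 0.1488, 0.0799]
ee_rot: [0.766, 0.643, 0.001, 0.001]
wrist_force: [-1.4, -1.0, 7.2]
finger_gap: 0.0208
```

Emit:
{"name": "play_rows", "arguments": {
  "increments": [
    [0, 0, 0.0005, 0, 0, 0],
    [0, 0, 0.001, 0, 0, 0],
    [0, 0, 0.0015, 0, 0, 0]
  ]
}}

```text
clock: 11.25
tool_pos: [0.5729, 0.1486, 0.0783]
ee_rot: [0.766, 0.643, 0.0, 0.001]
wrist_force: [-2.1, -1.5, 3.4]
finger_gap: 0.0208
```

Emit:
{"name": "play_rows", "arguments": {
  "increments": [
    [0, 0, 0.0005, 0, 0, 0],
    [0, 0, 0.001, 0, 0, 0],
    [0, 0, 0.0015, 0, 0, 0]
  ]
}}

```text
clock: 11.5
tool_pos: [0.5731, 0.1487, 0.077]
ee_rot: [0.766, 0.643, 0.001, 0.001]
wrist_force: [-2.0, -1.9, 5.4]
finger_gap: 0.0204
```

Emit:
{"name": "play_rows", "arguments": {
  "increments": [
    [0, 0, 0.0005, 0, 0, 0],
    [0, 0, 0.001, 0, 0, 0],
    [0, 0, 0.0015, 0, 0, 0],
    [0, 0, 0.002, 0, 0, 0],
    [0, 0, 0.0025, 0, 0, 0],
    [0, 0, 0.003, 0, 0, 0]
  ]
}}

```text
clock: 12.0
tool_pos: [0.5731, 0.1487, 0.074]
ee_rot: [0.766, 0.643, 0.001, 0.001]
wrist_force: [-1.9, -1.8, 5.1]
finger_gap: 0.0204
```

Run:
```python
from h import *
o=get_obs();print(o['clock'],o['tool_pos'],o['wrist_force'],o['dq'],o['tau'])
im=optics.read_camera('wrist');im2=optics.read_camera('scene')
print(get_obs()['wrist_force'],get_obs()['tool_pos'])
save('w10c.png',cv2.resize(im[200:320,190:350],None,fx=5,fy=5,interpolation=2))
save('s10c.png',cv2.resize(im2[140:220,190:280],None,fx=7,fy=7,interpolation=2))
```

```text
12.0 [0.57312167 0.14865938 0.07397086] [-1.91621163 -1.7882503   5.06383405] [-0.00376064  0.00880701  0.00482855  0.0026382   0.00365099 -0.01155108
 -0.00607854] [-6.00617342e-01 -5.52041101e+01 -6.57231420e+00 -1.88577068e+01
 -1.97515427e-02 -7.45442491e-01  5.24595293e-03]
[-1.22690568 -1.72022786  2.0724583 ] [0.5730466  0.14868751 0.07380486]
```

View pics/w10c.png

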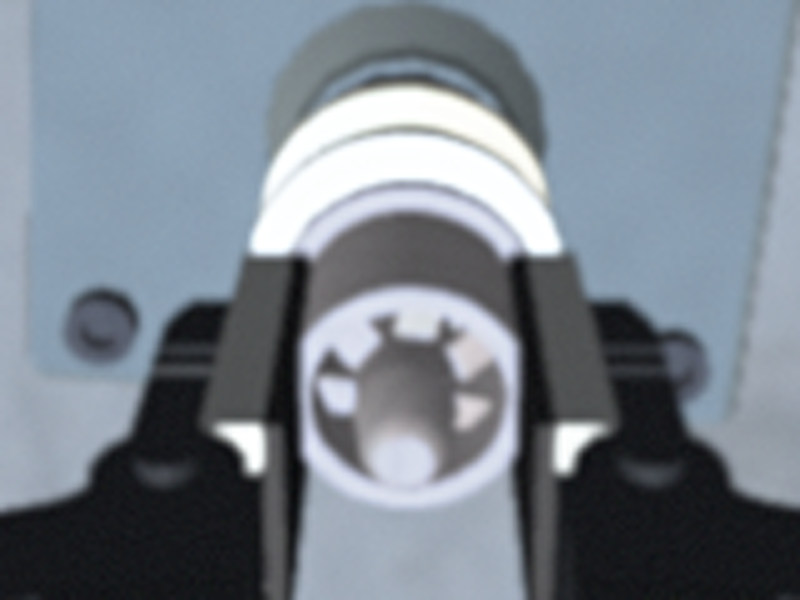

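View pics/s10c.png

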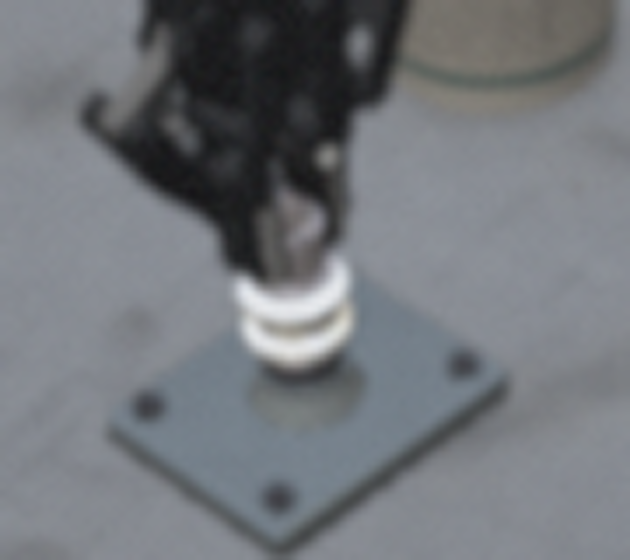

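The axle has come through the teeth and the nut is upright and centred. Steady drag reads about 5 N raw. I continue at the same pace in short calls to feel for the roller.

Emit:
{"name": "play_rows", "arguments": {
  "increments": [
    [0, 0, 0.0005, 0, 0, 0],
    [0, 0, 0.001, 0, 0, 0],
    [0, 0, 0.0015, 0, 0, 0],
    [0, 0, 0.002, 0, 0, 0]
  ]
}}

```text
clock: 12.43
tool_pos: [0.5731, 0.1487, 0.0719]
ee_rot: [0.766, 0.643, 0.001, 0.001]
wrist_force: [-2.6, -1.8, 6.6]
finger_gap: 0.0204
```

Emit:
{"name": "play_rows", "arguments": {
  "increments": [
    [0, 0, 0.0005, 0, 0, 0],
    [0, 0, 0.001, 0, 0, 0]
  ]
}}

```text
clock: 12.6
tool_pos: [0.5731, 0.1487, 0.0709]
ee_rot: [0.766, 0.643, 0.001, 0.001]
wrist_force: [-1.8, -1.6, 5.6]
finger_gap: 0.0203
```

Emit:
{"name": "play_rows", "arguments": {
  "increments": [
    [0, 0, 0.0005, 0, 0, 0],
    [0, 0, 0.001, 0, 0, 0]
  ]
}}

```text
clock: 12.77
tool_pos: [0.5731, 0.1487, 0.0698]
ee_rot: [0.766, 0.643, 0.001, 0.001]
wrist_force: [-2.3, -1.6, 4.6]
finger_gap: 0.0205
```

Emit:
{"name": "play_rows", "arguments": {
  "increments": [
    [0, 0, 0.0005, 0, 0, 0],
    [0, 0, 0.001, 0, 0, 0]
  ]
}}

```text
clock: 12.93
tool_pos: [0.5732, 0.1487, 0.0689]
ee_rot: [0.766, 0.643, 0.001, 0.001]
wrist_force: [-2.9, -2.1, 7.5]
finger_gap: 0.0205
```

Emit:
{"name": "play_rows", "arguments": {
  "increments": [
    [0, 0, 0.0005, 0, 0, 0]
  ]
}}

```text
clock: 13.02
tool_pos: [0.5732, 0.1487, 0.0686]
ee_rot: [0.766, 0.643, 0.001, 0.001]
wrist_force: [-2.5, -1.5, 7.6]
finger_gap: 0.0208
```

Emit:
{"name": "play_rows", "arguments": {
  "increments": [
    [0, 0, 0.0005, 0, 0, 0]
  ]
}}

```text
clock: 13.1
tool_pos: [0.5732, 0.1487, 0.0683]
ee_rot: [0.766, 0.643, 0.001, 0.001]
wrist_force: [-3.1, -1.4, 9.3]
finger_gap: 0.0208
```

Emit:
{"name": "play_rows", "arguments": {
  "increments": [
    [0, 0, 0.0005, 0, 0, 0]
  ]
}}

```text
clock: 13.18
tool_pos: [0.5732, 0.1487, 0.068]
ee_rot: [0.766, 0.643, 0.001, 0.001]
wrist_force: [-2.1, -1.8, 8.2]
finger_gap: 0.0207
```

```bash
cat > reg.py <<'E'
from h import *
import sys
n=sys.argv[1]
ims=[optics.read_camera('scene') for _ in range(3)]
o=get_obs();print(o['clock'],o['tool_pos'],o['wrist_force'])
a=cv2.imread('pics/s10c.png').astype(np.float32)
b=np.mean([cv2.resize(i[140:220,190:280],None,fx=7,fy=7,interpolation=2)[:,:,::-1].astype(np.float32) for i in ims],0).astype(np.float32)
cv2.imwrite('pics/'+n,b)
# expected px per mm
s=optics.camera_model('scene');p=proj(s,[(.573,.1485,.05),(.573,.1485,.051)]);print('px/mm',p[0]-p[1])
for nm,(r0,r1,c0,c1) in dict(roller=(300,372,235,358),base=(370,540,120,500)).items():
    A=cv2.cvtColor(a[r0:r1,c0:c1],6);B=cv2.cvtColor(b[r0:r1,c0:c1],6)
    W=np.eye(2,3,dtype=np.float32)
    cc,W=cv2.findTransformECC(A,B,W,cv2.MOTION_TRANSLATION,(3,200,1e-6),None,5)
    print(nm,W[:,2]/7,cc)
E
python3 reg.py s11c.png
```

```text
13.3333 [0.57316329 0.14871249 0.06801316] [-2.45205206 -1.07538518  6.84531726]
px/mm [0.04244727 0.31750597]
roller [0.04586429 0.66503817] 0.9369418395669297
base [0.00609804 0.00663533] 0.998286358911765[ WARN:0@3.797] global loadsave.cpp:1063 imwrite_ Unsupported depth image for selected encoder is fallbacked to CV_8U.
```

View pics/s11c.png

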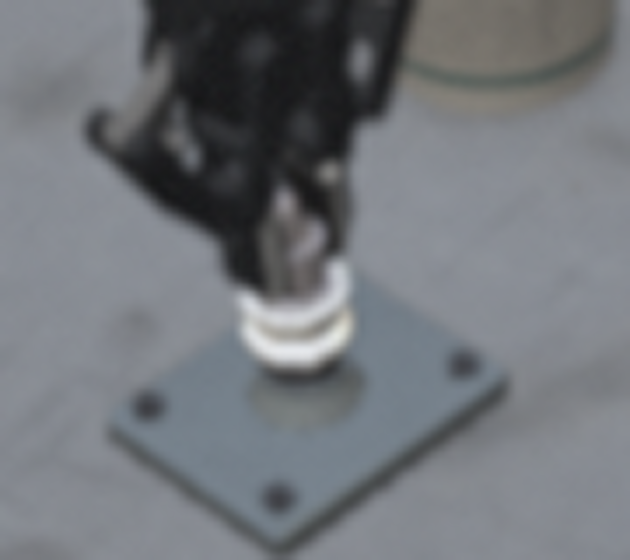

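```bash
cat > reg2.py <<'E'
from h import *
import sys
F_=[];ims=[]
for _ in range(10):
    ims.append(optics.read_camera('scene')[140:220,190:280].astype(np.float32)); o=get_obs();F_.append(o['wrist_force'][2])
print(o['clock'],o['tool_pos'],'Fz',np.round(F_,1),np.mean(F_),np.std(F_))
a=cv2.imread('pics/s10c.png').astype(np.float32)
b=cv2.resize(np.mean(ims,0),None,fx=7,fy=7,interpolation=2)[:,:,::-1].copy()
for (r0,r1,c0,c1) in [(320,372,235,358),(335,390,240,350),(330,372,250,345),(310,380,230,290)]:
    A=cv2.cvtColor(a[r0:r1,c0:c1],6);B=cv2.cvtColor(b[r0:r1,c0:c1],6)
    W=np.eye(2,3,dtype=np.float32)
    try:
        cc,W=cv2.findTransformECC(A,B,W,cv2.MOTION_TRANSLATION,(3,300,1e-6),None,5)
        print(W[:,2]/7,'mm',W[1,2]/7/.3175,cc)
    except Exception as e: print('x')
E
python3 reg2.py
```

```text
13.8333 [0.57317612 0.14869146 0.06799086] Fz [7.2 5.7 6.1 7.4 7.4 7.6 7.  6.9 7.7 6.8] 6.980646443416838 0.5915987654495073
[0.15426697 0.47368822] mm 1.4919314 0.9815940072992486
[0.23624733 0.38190937] mm 1.2028642 0.9920564776426954
[0.23715235 0.4669982 ] mm 1.4708605 0.9862026812140553
[0.11984898 0.49059424] mm 1.5451788 0.9784674624139023
```

Vision gives about 1.45 mm and the force rise about 1.5 mm of compression, with contact at TCP z ≈ 0.0696. About 0.9 mm more is needed.

Emit:
{"name": "play_rows", "arguments": {
  "increments": [
    [0, 0, 0.0004, 0, 0, 0],
    [0, 0, 0.0008, 0, 0, 0]
  ]
}}

```text
clock: 14.0
tool_pos: [0.5732, 0.1487, 0.0676]
ee_rot: [0.766, 0.643, 0.001, 0.001]
wrist_force: [-3.5, -1.5, 8.2]
finger_gap: 0.0209
```

Emit:
{"name": "play_rows", "arguments": {
  "increments": [
    [0, 0, 0.0005, 0, 0, 0]
  ]
}}

```text
clock: 14.08
tool_pos: [0.5732, 0.1487, 0.0674]
ee_rot: [0.766, 0.643, 0.0, 0.001]
wrist_force: [-3.0, -1.5, 8.2]
finger_gap: 0.0208
```

```bash
python3 reg2.py
```

```text
14.5833 [0.57317981 0.14870082 0.06730907] Fz [7.2 8.4 7.7 6.2 6.9 7.9 6.8 8.1 7.7 8.2] 7.4994517160991 0.6809330414665772
[0.23427927 0.6619949 ] mm 2.0850232 0.9873514871555912
[0.3013129 0.5893038] mm 1.8560749 0.9909096067365634
[0.3192375 0.6628412] mm 2.087689 0.9858800731678208
[0.12569301 0.6742106 ] mm 2.123498 0.9886507978406017
```

```bash
cat > reg3.py <<'E'
from h import *
ims=[optics.read_camera('scene').astype(np.float32) for _ in range(10)]
b=np.mean(ims,0)[:,:,::-1].copy()
cur=b[140:220,190:280]
o=get_obs();print(o['clock'],o['tool_pos'])
bases={n:cv2.imread('pics/'+n).astype(np.float32)[140:220,190:280] for n in('scene0.png','s6.png')}
bases['s10']=cv2.resize(cv2.imread('pics/s10c.png').astype(np.float32),(90,80),interpolation=cv2.INTER_AREA)
s8=cv2.resize(cv2.imread('pics/s8c.png').astype(np.float32),(120,120),interpolation=cv2.INTER_AREA)
bases['s8']=s8[20:100,10:100]
up=lambda i:cv2.cvtColor(cv2.resize(i,None,fx=7,fy=7,interpolation=2),6)
for n,A0 in bases.items():
  out=[]
  for (r0,r1,c0,c1) in [(320,372,235,358),(330,372,250,345),(310,380,230,290),(322,380,235,358),(390,540,130,480)]:
    A=up(A0)[r0:r1,c0:c1];B=up(cur)[r0:r1,c0:c1];W=np.eye(2,3,dtype=np.float32)
    try:
        cc,W=cv2.findTransformECC(A,B,W,cv2.MOTION_TRANSLATION,(3,300,1e-6),None,5);out.append((round(float(W[1,2]/7/.3175),2),round(cc,3)))
    except Exception: out.append('x')
  print(n,out)
s=optics.camera_model('scene');p=proj(s,[(.573,.1485,.045),(.573,.1485,.055)]);print('px/mm',(p[0]-p[1])/10)
E
python3 reg3.py
```

```text
15.0833 [0.57315554 0.14870722 0.06729226]
scene0.png [(2.1, 0.987), (2.12, 0.986), (2.16, 0.986), (2.03, 0.99), (-0.01, 0.999)]
s6.png [(2.12, 0.987), (2.11, 0.987), (2.18, 0.987), (2.04, 0.99), (0.02, 0.999)]
s10 [(2.12, 0.988), (2.13, 0.986), (2.16, 0.989), (2.03, 0.99), (0.02, 0.999)]
s8 [(2.11, 0.988), (2.12, 0.986), (2.14, 0.988), (2.03, 0.99), (0.0, 0.999)]
px/mm [0.04241853 0.31727886]
```

Vision against four baselines agrees on 2.1 mm, with the static base reading 0.0. The TCP travel gives 2.3 mm. I add about 0.3 mm.

Emit:
{"name": "play_rows", "arguments": {
  "increments": [
    [0, 0, 0.0004, 0, 0, 0],
    [0, 0, 0.0006, 0, 0, 0]
  ]
}}

```text
clock: 15.25
tool_pos: [0.5732, 0.1487, 0.0671]
ee_rot: [0.766, 0.643, 0.0, 0.001]
wrist_force: [-2.9, -1.7, 9.6]
finger_gap: 0.0203
```

```bash
python3 reg3.py; python3 reg2.py|head -1
```

```text
15.75 [0.57315694 0.14872541 0.06707969]
scene0.png [(2.23, 0.989), (2.2, 0.988), (2.46, 0.97), (2.14, 0.991), (-0.01, 0.999)]
s6.png [(2.23, 0.989), (2.21, 0.99), (2.49, 0.969), (2.15, 0.991), (0.02, 0.999)]
s10 [(2.24, 0.99), (2.21, 0.989), (2.46, 0.973), (2.15, 0.992), (0.02, 0.999)]
s8 [(2.23, 0.99), (2.21, 0.989), (2.42, 0.979), (2.13, 0.991), (0.0, 0.999)]
px/mm [0.04241853 0.31727886]
16.25 [0.57317644 0.14867817 0.06709315] Fz [8.1 9.5 9.2 8.6 7.7 9.5 8.7 9.7 8.7 8.7] 8.839377912987686 0.6188735884959465
```

Emit:
{"name": "play_rows", "arguments": {
  "increments": [
    [0, 0, 0.0004, 0, 0, 0]
  ]
}}

```text
clock: 16.33
tool_pos: [0.5732, 0.1487, 0.0671]
ee_rot: [0.766, 0.643, 0.0, 0.001]
wrist_force: [-4.1, -2.2, 9.6]
finger_gap: 0.0205
```

```bash
python3 reg3.py; python3 reg2.py|head -1
```

```text
16.8333 [0.57316477 0.14869805 0.0670878 ]
scene0.png [(2.23, 0.989), (2.21, 0.988), (2.45, 0.97), (2.14, 0.991), (-0.02, 0.999)]
s6.png [(2.23, 0.989), (2.2, 0.99), (2.47, 0.967), (2.14, 0.991), (0.01, 0.999)]
s10 [(2.23, 0.99), (2.22, 0.989), (2.45, 0.976), (2.14, 0.992), (0.01, 0.999)]
s8 [(2.23, 0.99), (2.21, 0.989), (2.42, 0.98), (2.13, 0.991), (0.01, 0.999)]
px/mm [0.04241853 0.31727886]
17.3333 [0.57315998 0.14870684 0.0670913 ] Fz [9.5 8.8 8.7 8.1 8.7 8.7 9.5 8.7 9.  8.4] 8.813040747100537 0.42215644358813625
```

Emit:
{"name": "play_rows", "arguments": {
  "increments": [
    [0, 0, 0.0004, 0, 0, 0],
    [0, 0, 0.0006, 0, 0, 0]
  ]
}}

```text
clock: 17.5
tool_pos: [0.5732, 0.1487, 0.0669]
ee_rot: [0.766, 0.643, 0.0, 0.001]
wrist_force: [-3.4, -1.5, 9.5]
finger_gap: 0.0204
```

```bash
python3 reg3.py; python3 reg2.py|head -1
```

```text
18.0 [0.57315906 0.14869503 0.0668826 ]
scene0.png [(2.47, 0.984), (2.45, 0.984), (2.6, 0.987), (2.39, 0.985), (-0.01, 0.999)]
s6.png [(2.47, 0.985), (2.45, 0.985), (2.6, 0.965), (2.39, 0.986), (0.02, 0.999)]
s10 [(2.47, 0.987), (2.47, 0.983), (2.61, 0.99), (2.39, 0.987), (0.01, 0.999)]
s8 [(2.46, 0.986), (2.47, 0.984), (2.6, 0.988), (2.37, 0.986), (0.01, 0.999)]
px/mm [0.04241853 0.31727886]
18.5 [0.57317927 0.14870947 0.06687051] Fz [9.1 8.3 8.3 8.5 8.6 8.9 9.  9.4 8.8 8.5] 8.743985077559751 0.3463548948300303
```

Compression is about 2.45 mm by vision, with TCP travel and force near that. I unload the arm (hold the measured pose), then open.

Emit:
{"name": "play_rows", "arguments": {
  "increments": [
    [0, 0, 0, 0, 0, 0],
    [0, 0, 0, 0, 0, 0],
    [0, 0, 0, 0, 0, 0]
  ]
}}

```text
clock: 18.75
tool_pos: [0.5731, 0.1487, 0.067]
ee_rot: [0.766, 0.643, 0.0, 0.001]
wrist_force: [-2.6, -1.1, 6.4]
finger_gap: 0.0203
```

Emit:
{"name": "play_rows", "arguments": {
  "increments": [
    [0, 0, 0, 0, 0, 0],
    [0, 0, 0, 0, 0, 0],
    [0, 0, 0, 0, 0, 0]
  ]
}}

```text
clock: 19.0
tool_pos: [0.5731, 0.1487, 0.067]
ee_rot: [0.766, 0.643, 0.0, 0.001]
wrist_force: [-1.5, -2.2, 5.4]
finger_gap: 0.0208
```

```bash
python3 reg3.py; python3 reg2.py|head -1
```

```text
19.5 [0.57310923 0.1486746  0.06702666]
scene0.png [(2.3, 0.987), (2.27, 0.986), (2.46, 0.978), (2.19, 0.99), (-0.0, 0.999)]
s6.png [(2.31, 0.987), (2.27, 0.988), (2.47, 0.976), (2.19, 0.99), (0.02, 0.999)]
s10 [(2.31, 0.988), (2.3, 0.986), (2.45, 0.981), (2.18, 0.991), (0.02, 0.999)]
s8 [(2.3, 0.988), (2.3, 0.985), (2.43, 0.982), (2.18, 0.991), (0.0, 0.999)]
px/mm [0.04241853 0.31727886]
20.0 [0.57312075 0.14867482 0.06704836] Fz [6.  6.6 5.4 5.6 5.4 4.9 6.2 6.3 5.9 4.8] 5.71333151058023 0.562898460858597
```

Unloading lets the nut rise about 0.15 mm, so the teeth give a little. I press about 0.35 mm further to allow for this, then release.

Emit:
{"name": "play_rows", "arguments": {
  "increments": [
    [0, 0, 0.0004, 0, 0, 0],
    [0, 0, 0.0008, 0, 0, 0],
    [0, 0, 0.001, 0, 0, 0]
  ]
}}

```text
clock: 20.25
tool_pos: [0.5731, 0.1487, 0.0665]
ee_rot: [0.766, 0.643, 0.0, 0.001]
wrist_force: [-4.1, -2.6, 10.4]
finger_gap: 0.0211
```

```bash
python3 reg3.py; python3 reg2.py|head -1
```

```text
20.75 [0.57316591 0.14869726 0.06648192]
scene0.png [(2.92, 0.987), (2.89, 0.996), (2.97, 0.986), (2.84, 0.987), (-0.01, 0.999)]
s6.png [(2.91, 0.988), (2.88, 0.996), (2.99, 0.986), (2.84, 0.988), (0.02, 0.999)]
s10 [(2.93, 0.988), (2.91, 0.996), (2.98, 0.989), (2.85, 0.989), (0.02, 0.999)]
s8 [(3.01, 0.974), (2.9, 0.996), (2.96, 0.988), (2.83, 0.988), (0.0, 0.999)]
px/mm [0.04241853 0.31727886]
21.25 [0.57315813 0.14869835 0.06645867] Fz [ 9.5  9.4  8.7  9.   9.5  8.5  9.  10.3  9.   9. ] 9.189573963138113 0.4968959147476207
```

Emit:
{"name": "play_rows", "arguments": {
  "increments": [
    [0, 0, 0, 0, 0, 0],
    [0, 0, 0, 0, 0, 0],
    [0, 0, -0.0003, 0, 0, 0],
    [0, 0, -0.0003, 0, 0, 0]
  ]
}}

```text
clock: 21.58
tool_pos: [0.5731, 0.1487, 0.0667]
ee_rot: [0.766, 0.643, 0.0, 0.001]
wrist_force: [-1.8, -1.1, 4.9]
finger_gap: 0.0206
```

```bash
python3 reg3.py; python3 reg2.py|head -1
```

```text
22.0833 [0.57311839 0.14862832 0.06673792]
scene0.png [(2.62, 0.989), (2.54, 0.994), (2.78, 0.985), (2.52, 0.99), (-0.01, 0.999)]
s6.png [(2.63, 0.99), (2.55, 0.995), (2.8, 0.984), (2.52, 0.991), (0.02, 0.999)]
s10 [(2.62, 0.991), (2.56, 0.995), (2.78, 0.987), (2.52, 0.992), (0.01, 0.999)]
s8 [(2.62, 0.991), (2.55, 0.995), (2.76, 0.987), (2.51, 0.991), (0.0, 0.999)]
px/mm [0.04241853 0.31727886]
22.5833 [0.57309132 0.14870101 0.06674718] Fz [4.2 5.2 4.6 3.8 5.4 5.6 4.7 5.1 5.2 4.9] 4.870608629074873 0.516351270704536
```

Emit:
{"name": "play_rows", "arguments": {
  "increments": [
    [0, 0, -0.0003, 0, 0, 0],
    [0, 0, -0.0003, 0, 0, 0],
    [0, 0, -0.0003, 0, 0, 0]
  ]
}}

```text
clock: 22.83
tool_pos: [0.5731, 0.1487, 0.0669]
ee_rot: [0.766, 0.643, 0.0, 0.001]
wrist_force: [-2.0, -1.9, 2.8]
finger_gap: 0.0203
```

```bash
python3 reg3.py; python3 reg2.py|head -1
```

```text
23.3333 [0.57307041 0.14863735 0.06694968]
scene0.png [(2.45, 0.986), (2.5, 0.977), (2.5, 0.979), (2.36, 0.986), (-0.0, 0.999)]
s6.png [(2.45, 0.986), (2.44, 0.986), (2.51, 0.982), (2.37, 0.986), (0.02, 0.999)]
s10 [(2.46, 0.987), (2.46, 0.984), (2.5, 0.982), (2.37, 0.988), (0.02, 0.999)]
s8 [(2.45, 0.987), (2.45, 0.985), (2.48, 0.981), (2.36, 0.987), (0.01, 0.999)]
px/mm [0.04241853 0.31727886]
23.8333 [0.57310449 0.14864868 0.06702377] Fz [0.6 0.3 1.2 1.2 0.7 0.9 1.  0.4 0.7 0.8] 0.7784839015020601 0.28144696473079095
```

Emit:
{"name": "play_rows", "arguments": {
  "increments": [
    [0, 0, 0, 0, 0, 0],
    [0, 0, 0, 0, 0, 0],
    [0, 0, 0, 0, 0, 0],
    [0, 0, 0, 0, 0, 0],
    [0, 0, 0, 0, 0, 0],
    [0, 0, 0, 0, 0, 0]
  ],
  "grip": 0.1
}}

```text
clock: 24.33
tool_pos: [0.5732, 0.1488, 0.0671]
ee_rot: [0.766, 0.643, 0.0, 0.001]
wrist_force: [0.1, -0.1, 0.6]
finger_gap: 0.0471
```

```bash
python3 reg3.py
python3 - <<'E'
from h import *
save('w12.png',optics.read_camera('wrist'));o=get_obs();print(o['wrist_force'],o['finger_gap'],o['tool_pos'])
E
```

```text
24.8333 [0.57309278 0.14865383 0.06700723]
scene0.png [(1.33, 0.987), (1.22, 0.989), (2.75, 0.931), (1.23, 0.992), (-0.02, 0.999)]
s6.png [(1.34, 0.986), (1.21, 0.992), (2.71, 0.908), (1.23, 0.992), (0.01, 0.999)]
s10 [(1.35, 0.988), (1.22, 0.992), (2.79, 0.932), (1.23, 0.993), (0.01, 0.999)]
s8 [(1.35, 0.987), (1.23, 0.99), (2.77, 0.932), (1.23, 0.992), (0.01, 0.999)]
px/mm [0.04241853 0.31727886]
[ 0.41612584  0.94747099 -0.53959406] 0.04687595123016743 [0.57310305 0.14863074 0.06701688]
```

View pics/w12.png

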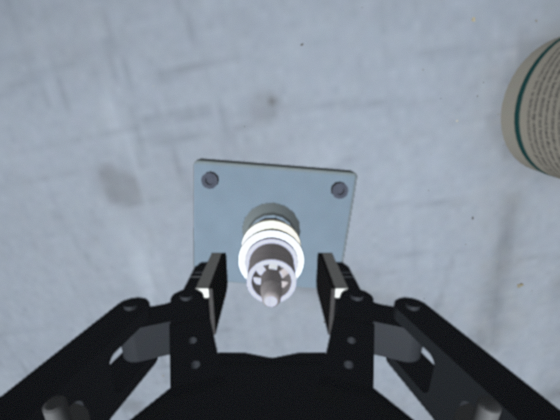

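Released. The vision measure now disagrees between windows (1.3 vs 2.75), possibly from finger occlusion, so I retreat upward and re-measure.

Emit:
{"name": "play_rows", "arguments": {
  "increments": [
    [0, 0, -0.005, 0, 0, 0],
    [0, 0, -0.015, 0, 0, 0],
    [0, 0, -0.03, 0, 0, 0],
    [0, 0, -0.05, 0, 0, 0],
    [0, 0, -0.07, 0, 0, 0],
    [0, 0, -0.085, 0, 0, 0],
    [0, 0, -0.09, 0, 0, 0],
    [0, 0, -0.09, 0, 0, 0],
    [0, 0, -0.09, 0, 0, 0]
  ]
}}

```text
clock: 25.63
tool_pos: [0.5728, 0.1486, 0.157]
ee_rot: [0.766, 0.642, 0.0, 0.002]
wrist_force: [0.6, 0.1, -1.1]
finger_gap: 0.0471
```

```bash
python3 reg3.py
python3 - <<'E'
from h import *
im=optics.read_camera('scene');save('s13.png',cv2.resize(im[140:220,190:280],None,fx=7,fy=7,interpolation=2))
im=optics.read_camera('wrist');save('w13.png',cv2.resize(im[150:330,190:350],None,fx=4,fy=3.3,interpolation=2))
o=get_obs();print(o['wrist_force'],o['tool_pos'],o['clock'])
E
```

```text
26.1333 [0.57279582 0.14885857 0.15680804]
scene0.png [(1.21, 0.992), (1.22, 0.991), (1.2, 0.985), (1.17, 0.994), (-0.0, 0.999)]
s6.png [(1.23, 0.992), (1.22, 0.993), (1.23, 0.985), (1.18, 0.994), (0.02, 0.999)]
s10 [(1.23, 0.993), (1.23, 0.993), (1.22, 0.987), (1.18, 0.995), (0.02, 0.999)]
s8 [(1.23, 0.993), (1.22, 0.992), (1.19, 0.986), (1.16, 0.995), (0.01, 0.999)]
px/mm [0.04241853 0.31727886]
[ 0.15167186  1.79820295 -0.21839853] [0.57289111 0.14884693 0.15695048] 26.2333
```

View pics/s13.png

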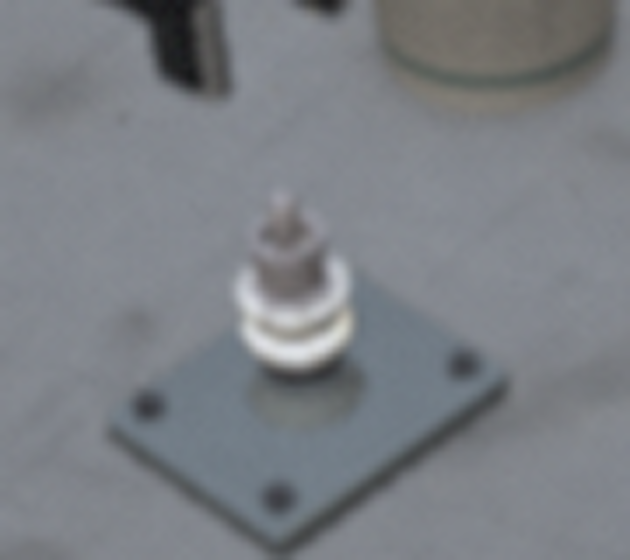

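View pics/w13.png

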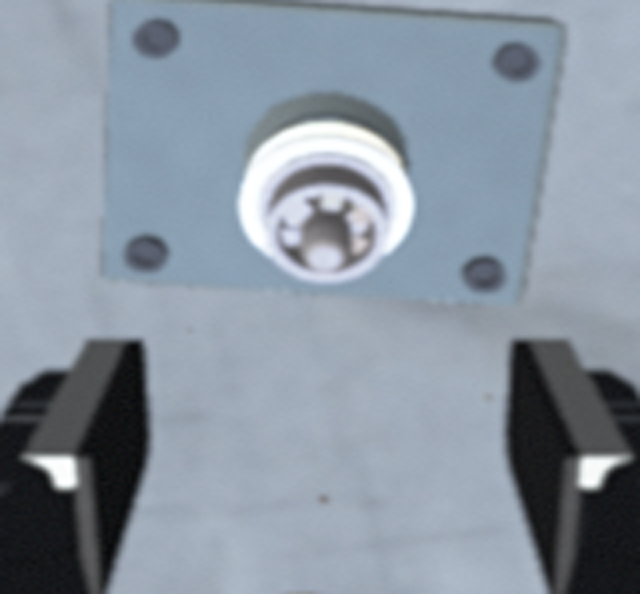

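Run:
```python
from h import *
cur=np.mean([optics.read_camera('scene').astype(np.float32) for _ in range(10)],0)
cv2.imwrite('pics/scur.png',cur[:,:,::-1].astype(np.uint8))
b=cv2.imread('pics/scene0.png').astype(np.float32);b6=cv2.imread('pics/s6.png').astype(np.float32)
s11=cv2.resize(cv2.imread('pics/s11c.png').astype(np.float32),(90,80),interpolation=cv2.INTER_AREA)
g=lambda i:i.mean(2)
for n,i in(('0',g(b)[140:220,190:280]),('s6',g(b6)[140:220,190:280]),('s11',g(s11)),('cur',g(cur)[140:220,190:280])):
    print(n,np.round(i[36:60,40:45].mean(1)).astype(int))
```

```text
0 [142 147 142 133 134 168 213 228 225 192 148 148 188 216 203 160 109  68
  68  89 100 110 117 119]
s6 [142 146 141 131 133 168 212 228 224 191 146 147 187 215 202 159 107  68
  67  88 100 110 116 117]
s11 [110 100  92  90  89  94 118 155 190 204 183 157 172 216 226 188 123  73
  70  91 105 115 122 124]
cur [124 113 102 100 101 107 123 151 182 194 173 148 165 209 220 184 123  72
  67  89 101 111 118 120]
```

Unobstructed, vision shows only about 1.2–1.5 mm of compression. The nut sprang up about 1 mm as the jaws let go. It has to go further, so I'll press on the collar rim with the fingertips at about 18 mm gap, straddling the axle. That way letting go cannot drag the nut up.

Emit:
{"name": "play_rows", "arguments": {
  "increments": [
    [0, 0, 0, 0, 0, 0],
    [0, 0, 0, 0, 0, 0],
    [0, 0, 0.01, 0, 0, 0],
    [0, 0, 0.02, 0, 0, 0],
    [0, 0, 0.03, 0, 0, 0],
    [0, 0, 0.035, 0, 0, 0],
    [0, 0, 0.04, 0, 0, 0],
    [0, 0, 0.04, 0, 0, 0],
    [0, 0, 0.04, 0, 0, 0]
  ],
  "grip": -0.58
}}

```text
clock: 27.48
tool_pos: [0.5729, 0.1488, 0.1167]
ee_rot: [0.766, 0.643, -0.0, 0.001]
wrist_force: [-1.8, -0.4, -0.4]
finger_gap: 0.0178
```

Run:
```python
from h import *
im=optics.read_camera('wrist');save('w14.png',cv2.resize(im[150:330,190:350],None,fx=4,fy=3.3,interpolation=2))
o=get_obs();print(o['wrist_force'],o['tool_pos'],o['clock'],o['finger_gap']);inc((.5731,.1487,.09),None)
```

```text
[0.12777537 0.65088004 0.89464972] [0.57313307 0.14889485 0.1171093 ] 27.5333 0.017857775695732936
shift [-0.0002 -0.0001  0.0271] rot None
```

View pics/w14.png

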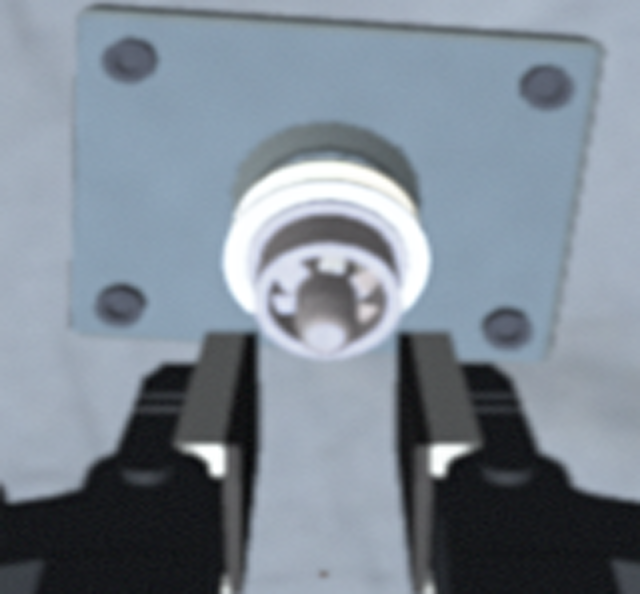

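Emit:
{"name": "play_rows", "arguments": {
  "increments": [
    [0, 0, 0, 0, 0, 0],
    [0, 0, 0.005, 0, 0, 0],
    [0, 0, 0.01, 0, 0, 0],
    [0, 0, 0.015, 0, 0, 0],
    [0, 0, 0.02, 0, 0, 0],
    [0, 0, 0.025, 0, 0, 0],
    [0, 0, 0.027, 0, 0, 0],
    [0, 0, 0.027, 0, 0, 0]
  ],
  "grip": -0.69
}}

```text
clock: 28.2
tool_pos: [0.5727, 0.1487, 0.0893]
ee_rot: [0.766, 0.643, -0.0, 0.001]
wrist_force: [-0.5, 0.0, 0.5]
finger_gap: 0.0132
```

Run:
```python
from h import *
im=optics.read_camera('wrist');save('w15.png',cv2.resize(im[190:330,190:350],None,fx=5,fy=4.2,interpolation=2))
o=get_obs();print(o['wrist_force'],o['tool_pos'],o['clock'],o['finger_gap'])
```

```text
[ 0.54357967 -0.32000948 -0.64548383] [0.57298314 0.1488121  0.08974213] 28.25 0.01329355289017474
```

View pics/w15.png

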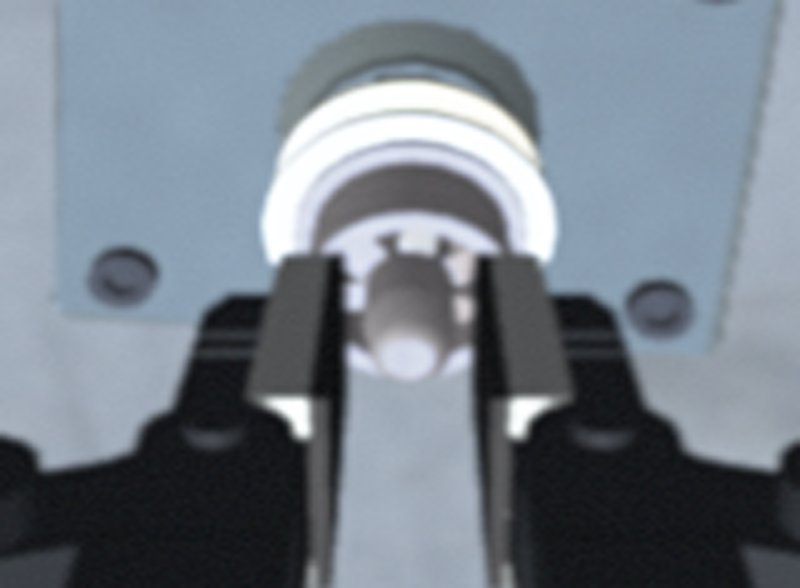

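The tips straddle the axle over the collar rim. I go down slowly to touch.

Emit:
{"name": "play_rows", "arguments": {
  "increments": [
    [0, 0, 0.0008, 0, 0, 0],
    [0, 0, 0.0016, 0, 0, 0],
    [0, 0, 0.0024, 0, 0, 0],
    [0, 0, 0.0032, 0, 0, 0],
    [0, 0, 0.004, 0, 0, 0]
  ]
}}

```text
clock: 28.67
tool_pos: [0.5731, 0.1488, 0.0858]
ee_rot: [0.766, 0.643, 0.0, 0.001]
wrist_force: [-0.2, -0.3, 1.5]
finger_gap: 0.0133
```

Emit:
{"name": "play_rows", "arguments": {
  "increments": [
    [0, 0, 0.0005, 0, 0, 0],
    [0, 0, 0.001, 0, 0, 0]
  ]
}}

```text
clock: 28.83
tool_pos: [0.5731, 0.1488, 0.0848]
ee_rot: [0.766, 0.643, 0.0, 0.001]
wrist_force: [1.0, 0.3, 0.1]
finger_gap: 0.0134
```

Emit:
{"name": "play_rows", "arguments": {
  "increments": [
    [0, 0, 0.0005, 0, 0, 0],
    [0, 0, 0.001, 0, 0, 0]
  ]
}}

```text
clock: 29.0
tool_pos: [0.5732, 0.1488, 0.084]
ee_rot: [0.766, 0.643, 0.0, 0.001]
wrist_force: [-2.1, -0.6, 4.9]
finger_gap: 0.0132
```

Emit:
{"name": "play_rows", "arguments": {
  "increments": [
    [0, 0, 0.0005, 0, 0, 0],
    [0, 0, 0.001, 0, 0, 0]
  ]
}}

```text
clock: 29.17
tool_pos: [0.5733, 0.1489, 0.0836]
ee_rot: [0.766, 0.643, 0.0, 0.002]
wrist_force: [-2.4, -0.9, 8.8]
finger_gap: 0.0134
```

Emit:
{"name": "play_rows", "arguments": {
  "increments": [
    [0, 0, 0.0005, 0, 0, 0],
    [0, 0, 0.001, 0, 0, 0]
  ]
}}

```text
clock: 29.33
tool_pos: [0.5733, 0.1489, 0.0833]
ee_rot: [0.766, 0.643, 0.0, 0.002]
wrist_force: [-3.1, 0.7, 10.0]
finger_gap: 0.0133
```

```bash
python3 reg3.py; python3 reg2.py|head -1
```

```text
29.8333 [0.57327975 0.14890713 0.083214  ]
scene0.png [(1.93, 0.978), (1.92, 0.981), (1.86, 0.964), (1.8, 0.985), (-0.0, 0.999)]
s6.png [(1.93, 0.978), (1.93, 0.981), (1.89, 0.964), (1.8, 0.986), (0.02, 0.999)]
s10 [(1.93, 0.98), (1.96, 0.979), (1.87, 0.965), (1.81, 0.986), (0.02, 0.999)]
s8 [(1.92, 0.98), (1.94, 0.98), (1.82, 0.971), (1.79, 0.986), (0.01, 0.999)]
px/mm [0.04241853 0.31727886]
30.3333 [0.57329546 0.14892663 0.08321349] Fz [6.7 6.3 7.5 7.2 6.3 6.5 6.1 6.4 6.3 6.5] 6.5864246404261335 0.42360906468265463
```

Emit:
{"name": "play_rows", "arguments": {
  "increments": [
    [0, 0, -0.001, 0, 0, 0],
    [0, 0, -0.002, 0, 0, 0],
    [0, 0, -0.004, 0, 0, 0],
    [0, 0, -0.004, 0, 0, 0]
  ]
}}

```text
clock: 30.67
tool_pos: [0.5735, 0.149, 0.0875]
ee_rot: [0.766, 0.643, 0.0, 0.002]
wrist_force: [0.4, 0.0, 0.4]
finger_gap: 0.0136
```

```bash
python3 reg3.py; python3 reg2.py|head -1
```

```text
31.1667 [0.57325186 0.14895538 0.08717124]
scene0.png [(1.45, 0.984), (1.42, 0.988), (1.44, 0.983), (1.34, 0.988), (-0.01, 0.999)]
s6.png [(1.46, 0.984), (1.43, 0.988), (1.47, 0.981), (1.34, 0.989), (0.02, 0.999)]
s10 [(1.45, 0.986), (1.45, 0.988), (1.43, 0.986), (1.34, 0.99), (0.02, 0.999)]
s8 [(1.44, 0.986), (1.42, 0.989), (1.42, 0.986), (1.33, 0.989), (0.0, 0.999)]
px/mm [0.04241853 0.31727886]
31.6667 [0.57328073 0.14891052 0.08722138] Fz [-0.1 -0.3  0.3  0.6 -0.7  0.4 -0.5 -0.3  0.4  0.6] 0.031214326207040982 0.4427240757193415
```

Springback from a top press is about 0.5 mm, leaving 1.45 mm (vision). I press again about 1 mm deeper.

Emit:
{"name": "play_rows", "arguments": {
  "increments": [
    [0, 0, 0.001, 0, 0, 0],
    [0, 0, 0.002, 0, 0, 0],
    [0, 0, 0.0026, 0, 0, 0],
    [0, 0, 0.0032, 0, 0, 0],
    [0, 0, 0.0037, 0, 0, 0],
    [0, 0, 0.0042, 0, 0, 0],
    [0, 0, 0.0047, 0, 0, 0],
    [0, 0, 0.005, 0, 0, 0]
  ]
}}

```text
clock: 32.33
tool_pos: [0.5734, 0.149, 0.083]
ee_rot: [0.766, 0.643, 0.0, 0.002]
wrist_force: [-2.8, -1.2, 9.4]
finger_gap: 0.0134
```

Emit:
{"name": "play_rows", "arguments": {
  "increments": [
    [0, 0, 0.0005, 0, 0, 0],
    [0, 0, 0.001, 0, 0, 0]
  ]
}}

```text
clock: 32.5
tool_pos: [0.5734, 0.149, 0.0828]
ee_rot: [0.766, 0.642, 0.0, 0.002]
wrist_force: [-3.6, -1.5, 9.7]
finger_gap: 0.013
```

Emit:
{"name": "play_rows", "arguments": {
  "increments": [
    [0, 0, 0.0005, 0, 0, 0],
    [0, 0, 0.001, 0, 0, 0]
  ]
}}

```text
clock: 32.67
tool_pos: [0.5734, 0.149, 0.0826]
ee_rot: [0.766, 0.642, -0.0, 0.002]
wrist_force: [-3.7, -1.4, 10.2]
finger_gap: 0.0131
```

Emit:
{"name": "play_rows", "arguments": {
  "increments": [
    [0, 0, 0.0005, 0, 0, 0],
    [0, 0, 0.0009, 0, 0, 0]
  ]
}}

```text
clock: 32.83
tool_pos: [0.5734, 0.149, 0.0824]
ee_rot: [0.766, 0.642, -0.0, 0.002]
wrist_force: [-3.6, -1.1, 10.3]
finger_gap: 0.0132
```

```bash
python3 reg3.py; python3 reg2.py|head -1
```

```text
33.3333 [0.57342279 0.1490162  0.08242571]
scene0.png [(2.55, 0.985), (2.48, 0.991), (2.65, 0.963), (2.48, 0.984), (-0.01, 0.999)]
s6.png [(2.55, 0.987), (2.57, 0.98), (2.67, 0.963), (2.49, 0.984), (0.02, 0.999)]
s10 [(2.55, 0.988), (2.48, 0.992), (2.69, 0.987), (2.49, 0.985), (0.02, 0.999)]
s8 [(2.55, 0.987), (2.46, 0.992), (2.64, 0.964), (2.44, 0.989), (0.0, 0.999)]
px/mm [0.04241853 0.31727886]
33.8333 [0.57341611 0.14897731 0.08241207] Fz [8.4 8.1 8.8 7.7 8.9 8.8 9.2 8.8 8.2 7.6] 8.452614275539357 0.5162724778188551
```

Emit:
{"name": "play_rows", "arguments": {
  "increments": [
    [0, 0, 0.0005, 0, 0, 0],
    [0, 0, 0.001, 0, 0, 0]
  ]
}}

```text
clock: 34.0
tool_pos: [0.5734, 0.149, 0.0823]
ee_rot: [0.766, 0.642, -0.0, 0.003]
wrist_force: [-4.1, -1.2, 10.1]
finger_gap: 0.0136
```

Emit:
{"name": "play_rows", "arguments": {
  "increments": [
    [0, 0, 0.0005, 0, 0, 0],
    [0, 0, 0.001, 0, 0, 0]
  ]
}}

```text
clock: 34.17
tool_pos: [0.5734, 0.149, 0.0821]
ee_rot: [0.766, 0.642, -0.0, 0.003]
wrist_force: [-3.6, -0.9, 10.1]
finger_gap: 0.0133
```

```bash
python3 reg3.py; python3 reg2.py|head -1
```

```text
34.6667 [0.57343742 0.14903931 0.0820886 ]
scene0.png [(2.98, 0.989), (2.95, 0.994), (3.07, 0.98), (2.87, 0.992), (-0.0, 0.999)]
s6.png [(2.98, 0.99), (2.95, 0.995), (3.1, 0.98), (2.94, 0.987), (0.02, 0.999)]
s10 [(2.99, 0.992), (2.96, 0.995), (3.08, 0.983), (2.93, 0.989), (0.02, 0.999)]
s8 [(2.98, 0.992), (2.96, 0.995), (3.06, 0.982), (2.88, 0.993), (0.01, 0.999)]
px/mm [0.04241853 0.31727886]
35.1667 [0.57342051 0.14903976 0.08208002] Fz [9.2 7.9 8.8 8.5 8.3 8.4 9.4 8.4 8.4 8.3] 8.566080210180834 0.42027532756915853
```

Loaded compression is 2.97 mm. I lift off and check.

Emit:
{"name": "play_rows", "arguments": {
  "increments": [
    [0, 0, -0.001, 0, 0, 0],
    [0, 0, -0.002, 0, 0, 0],
    [0, 0, -0.004, 0, 0, 0],
    [0, 0, -0.004, 0, 0, 0]
  ]
}}

```text
clock: 35.5
tool_pos: [0.5736, 0.1491, 0.0863]
ee_rot: [0.766, 0.642, -0.0, 0.003]
wrist_force: [-0.1, -0.1, -0.4]
finger_gap: 0.0134
```

```bash
python3 reg3.py; python3 reg2.py|head -1
```

```text
36.0 [0.57336239 0.14904893 0.08601498]
scene0.png [(2.15, 0.989), (2.11, 0.989), (2.24, 0.987), (2.06, 0.991), (-0.0, 0.999)]
s6.png [(2.16, 0.989), (2.11, 0.99), (2.26, 0.988), (2.08, 0.991), (0.03, 0.999)]
s10 [(2.16, 0.991), (2.13, 0.99), (2.25, 0.99), (2.07, 0.992), (0.02, 0.999)]
s8 [(2.15, 0.99), (2.11, 0.99), (2.23, 0.99), (2.05, 0.992), (0.01, 0.999)]
px/mm [0.04241853 0.31727886]
36.5 [0.57340925 0.14903125 0.08606789] Fz [-0.4  1.   0.4 -0.4  0.1  0.6 -0.9 -0.2 -0.9  0.3] -0.048154116428194824 0.5892342342686632
```

Free compression is 2.15 mm, on the low side. One last nudge of about 0.35 mm.

Emit:
{"name": "play_rows", "arguments": {
  "increments": [
    [0, 0, 0.001, 0, 0, 0],
    [0, 0, 0.002, 0, 0, 0],
    [0, 0, 0.0026, 0, 0, 0],
    [0, 0, 0.0032, 0, 0, 0],
    [0, 0, 0.0037, 0, 0, 0],
    [0, 0, 0.0042, 0, 0, 0],
    [0, 0, 0.0047, 0, 0, 0],
    [0, 0, 0.005, 0, 0, 0]
  ]
}}

```text
clock: 37.17
tool_pos: [0.5736, 0.1492, 0.0821]
ee_rot: [0.766, 0.642, -0.0, 0.003]
wrist_force: [-3.1, -1.3, 11.3]
finger_gap: 0.013
```

```bash
python3 reg3.py|head -3; python3 reg2.py|head -1
```

```text
37.6667 [0.57356068 0.14913215 0.08206487]
scene0.png [(2.98, 0.99), (2.97, 0.994), (3.09, 0.98), (2.93, 0.987), (-0.01, 0.999)]
s6.png [(2.99, 0.991), (2.97, 0.995), (3.11, 0.98), (2.94, 0.988), (0.02, 0.998)]
38.1667 [0.5735635  0.14914551 0.08207127] Fz [ 9.9  9.7  9.6  9.   9.7 10.   9.7 10.7  8.8  9.9] 9.701731139745187 0.489815925511465
```

Emit:
{"name": "play_rows", "arguments": {
  "increments": [
    [0, 0, 0.0005, 0, 0, 0],
    [0, 0, 0.001, 0, 0, 0]
  ]
}}

```text
clock: 38.33
tool_pos: [0.5736, 0.1492, 0.082]
ee_rot: [0.766, 0.642, -0.0, 0.003]
wrist_force: [-2.6, -1.8, 11.4]
finger_gap: 0.0133
```

Emit:
{"name": "play_rows", "arguments": {
  "increments": [
    [0, 0, 0.0005, 0, 0, 0],
    [0, 0, 0.001, 0, 0, 0]
  ]
}}

```text
clock: 38.5
tool_pos: [0.5736, 0.1491, 0.0818]
ee_rot: [0.766, 0.642, -0.0, 0.003]
wrist_force: [-3.2, -1.3, 11.8]
finger_gap: 0.0131
```

```bash
python3 reg3.py|head -3
```

```text
39.0 [0.57357014 0.1491343  0.08178208]
scene0.png [(3.39, 0.992), (3.37, 0.995), (3.58, 0.981), (3.35, 0.986), (-0.0, 0.999)]
s6.png [(3.38, 0.992), (3.51, 0.975), (3.6, 0.983), (3.37, 0.986), (0.02, 0.999)]
```

Loaded is 3.4 mm. I lift off and retreat high.

Emit:
{"name": "play_rows", "arguments": {
  "increments": [
    [0, 0, -0.001, 0, 0, 0],
    [0, 0, -0.003, 0, 0, 0],
    [0, 0, -0.01, 0, 0, 0],
    [0, 0, -0.025, 0, 0, 0],
    [0, 0, -0.045, 0, 0, 0],
    [0, 0, -0.065, 0, 0, 0],
    [0, 0, -0.085, 0, 0, 0],
    [0, 0, -0.1, 0, 0, 0],
    [0, 0, -0.1, 0, 0, 0],
    [0, 0, -0.1, 0, 0, 0]
  ]
}}

```text
clock: 39.83
tool_pos: [0.5737, 0.1498, 0.1826]
ee_rot: [0.766, 0.642, 0.0, 0.004]
wrist_force: [-0.1, 0.8, -0.9]
finger_gap: 0.0133
```

```bash
python3 reg3.py
python3 - <<'E'
from h import *
im=optics.read_camera('scene');save('s20.png',im)
g=im[140:220,190:280].mean(2);print(np.round(g[36:60,40:45].mean(1)).astype(int))
save('s20c.png',cv2.resize(im[140:220,190:280],None,fx=7,fy=7,interpolation=2))
save('w20.png',optics.read_camera('wrist'))
o=get_obs();print(o['wrist_force'],o['tool_pos'],o['clock'])
E
```

```text
40.3333 [0.57305423 0.14972236 0.18147514]
scene0.png [(2.53, 0.984), (2.54, 0.981), (2.65, 0.955), (2.47, 0.982), (-0.01, 0.999)]
s6.png [(2.53, 0.986), (2.54, 0.98), (2.65, 0.96), (2.47, 0.984), (0.02, 0.999)]
s10 [(2.52, 0.987), (2.45, 0.991), (2.66, 0.987), (2.47, 0.984), (0.02, 0.999)]
s8 [(2.53, 0.986), (2.56, 0.98), (2.62, 0.961), (2.46, 0.984), (0.0, 0.999)]
px/mm [0.04241853 0.31727886]
[129 119 104  99 100 101 114 136 166 193 180 144 150 194 216 190 134  80
  68  88 100 109 116 118]
[ 0.20750906 -0.44627793 -0.65448654] [0.57316863 0.14974471 0.1816833 ] 40.4333
```

View pics/s20c.png

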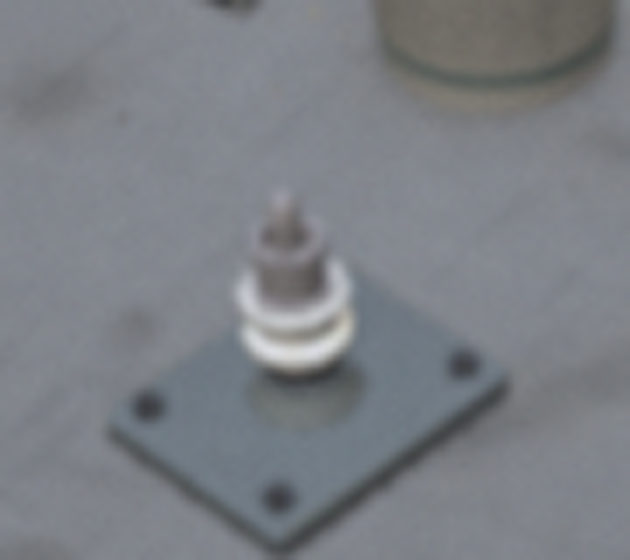

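View pics/s20.png

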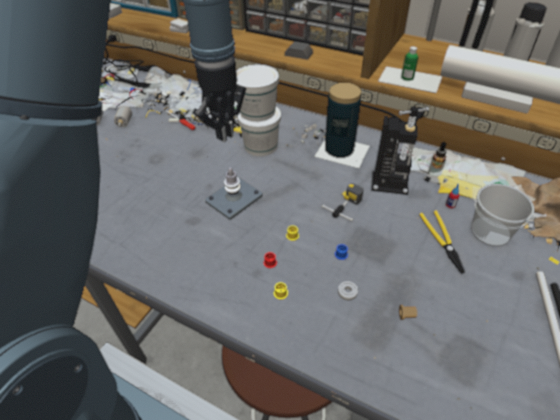

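View pics/w20.png

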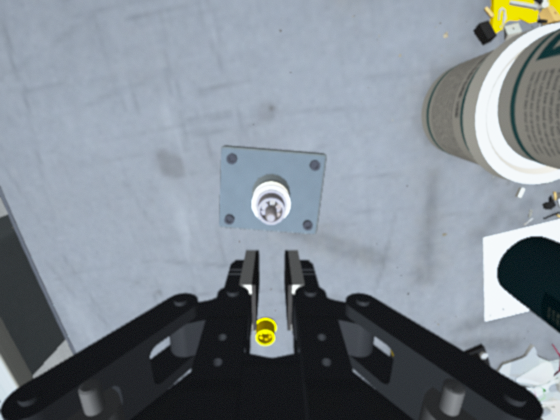

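The final picture shows the nut on the roller at scene (231,175), the bearing at (348,290) and the bushing at (407,312), both where they started. Nothing is touching the assembly, so I hand in.

```bash
python3 -c "
from h import *
print(workorder.hand_in(), get_obs()['clock'])"
```

```text
the job is handed in; nothing more can be done
the job is handed in; nothing more can be done
```

The steel push nut is on the axle, flange down on the white roller, and holds it about 2.5 mm down on its spring. I handed the job in after about 40 s of the 67 s allowed.

**What I did:** I gripped the nut round its collar, centred it on the axle and pressed it down by feel, meeting the roller about 36 mm below the tip. When the jaws let go, the nut sprang back to about 1.2 mm. I then pressed it further with the fingertips on its rim, in three short presses, and lifted clear.

**Last checks:**
- **Compression:** image registration of the roller against four earlier pictures gives 2.45–2.65 mm with the robot clear. Single edges read more loosely, from about 1.6 mm at the lower rim (likely biased by the dark ring below it) to about 2.8 mm at the groove.
- **Force:** the last presses read 11–12 N raw, against about 5.5 N raw while sliding. That agrees with the camera only roughly, because the force signal is noisy and the drag relaxes when the motion pauses.
- **Spring:** the deepest press was about 3.4 mm by the camera, so the spring was never near flat (6.5 mm).
- **Other parts:** the bushing, bearing and look-alike nuts show unmoved in the last pictures, and the gripper is about 100 mm above its last pressing height.

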